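Clamp the book in the scanning cradle

ROBOT

A 6-joint arm with a two-finger parallel gripper is mounted at the origin on the work surface. World frame = base frame: x ahead of the robot, y to its left, z up, the work surface at z = 0. Lengths are in m, angles in rad, forces in N, time in s.
With the tool pointing down it reaches from about 0.375 to 0.975 m from the base axis. Payload 3.8 kg.
Tool frame: the origin (TCP) lies on the centre line of the jaws, within the pads' length; the fingertips stand 25 mm ahead of it and the grasp point (between the pads) lies 6 mm ahead of it; z points along the fingers, y is the direction in which the jaws open and shut (so a half turn about z gives the same grasp; the last joint's range is limited). The gripper opens to 85 mm and grips with 20 to 120 N. Pads are 22 mm wide; open, the fingers measure 114 mm over their backs; the gripper's body (76 mm by 85 mm) begins 54 mm behind the grasp point. The pads swing forward as they close: fully open they stand 13 mm farther back than shut.
Start: joints at [1.281, 0.264, 1.604, -0, 1.274, -0.037], TCP at [0.169, 0.654, 0.227] pointing down, gripper open.
Joint ranges: [-2.63, 2.63], [-0.94, 2.18], [0.31, 2.57], [-1.31, 4.45], [0, 2.66], [-2.55, 2.55]. Speed limits (rad/s): [2.57, 2.57, 3.14, 3.14, 3.14, 3.14].

INTERFACE

Orientations are given as a rotation vector (axis times angle).
In Python, from workcell import bot gives the robot as it stands.
- The arm moves only by the tool servo_tool, never from a script. Its argument "moves" is a list of rows, each a list of 3 entries, a list of its own where there are three numbers: the closure in counts, from 0 (fully open) to 255 (shut), then the shift along the tool's x, y, z in m, then the turn about the tool's z in rad. A call has exactly 8 rows; each row shifts and turns the pose as measured when the row begins, along the tool's axes as they then stand; what a row does not reach is not made up. A row lasts 1/12 s, in which the tool goes at most 41.7 mm and 7.16 degrees, less where a joint would pass 70% of its speed; a pose out of reach is approached as far as the arm can. A call is refused whole if a number of a shift passes 0.0417 or a number of a turn 0.125, either way. A call with a gripper value outside its range is refused whole. The fingers move at their own pace and stop on an object; "newtons" is the grip in N (left out, the last holds). Time passes only in rows, so rows that do not move let the fingers close, or fill a call up. It gives the time, the measured TCP pose, the force and the opening at its end, in the units of the state.
- bot.read_state(): the state, without advancing time (a new reading comes with each control period).
- bot.read_camera(name): name is "scene" or "top" or "wrist"; returns a dict with "pixels" (480x640x3 uint8, red, green, blue), "depth" (480x640 float32, m along the optical axis (not along the pixel's ray), 0 where there is no reading), "intrinsics" (3x3 intrinsics, pixels), "R" (3x3) and "t" (3): a world point X has camera coordinates R X + t. Camera axes: x right, y down, z forward; pixel columns grow to the right and rows downward; lengths in m; the calibration is good to about 2 mm. A picture is of the moment at which its call begins.
- bot.finish_job(): hands the job in, once; it reports no verdict.
The state is a dict: "time": time; "q": joint angles; "joint_vel": joint speeds; "joint_torque": joint torques, N m; "tool_pos": TCP position; "tcp_rot": TCP orientation; "wrist_force": force on the tool from outside, world axes, zero at the start; "torque": the same for the moment, N m; "width": opening from 0.0 (shut) to 1.0 (fully open).
Only numpy, scipy, OpenCV 4.12 (cv2) and the standard library are available. Lean on these libraries where they do the work, as an engineer would, in place of code of your own. Each camera call takes 0.05 s, during which the arm holds its last target.

TASK

Get the book ready for scanning: with a fingertip push the cradle's sliding stop up to the book until the book sits snug and square between the stop and the fixed fence; then tighten the stop's loose wing screw, flicking its wings round clockwise (seen from above) with a fingertip, stroke after stroke, until it is fully home. Only push - do not grip, force or lift anything - and leave the other things on the desk where they are, the stamp still standing on the book.

Things in the scene. Friction and masses are not known exactly. Their poses are not given: they have to be found in the camera images.
- cradle: book-scanning cradle, fixed to the desk: flat grey base plate 200 (x) x 330 (y) x 12 mm thick, origin under its centre on the desk. At its +y end stands a fixed aluminium fence, 190 mm long in x, its inner face (towards -y) at y = +145 mm, its top 57 mm above the desk. The stop slides on the base along y
- stop: sliding aluminium stop, slides along the cradle's y only: upright plate 120 (x) x 8 (y) mm, top 57 mm above the desk, with a block on its -y side, 60 mm wide in x, reaching 78 mm back from the plate, top 34 mm above the desk. Origin on the screw's axis at the base plate's top. Stays where left; sliding takes about 7 N, plus 2 to 5 N while it pushes the book
- stop_face (a point): centre of the stop plate's book-side face (faces cradle +y), 34 mm above the desk. Its y in the cradle's frame is +15 mm when the book is snug between stop and fence; it starts 30 to 65 mm back from there
- stop_back (a point): centre of the flat end face of the stop's block (faces cradle -y; 60 mm wide in x, spans 13 to 34 mm above the desk, clear base plate behind it): the place to push
- stud: the whole black plastic wing screw on the stop's block: two opposite upright wings, each 7 mm thick, reaching from the hub (radius 12 mm) to 32 mm from the axis. Screw home, the wings span 44 to 68 mm above the desk, and sit 4 mm higher for each turn out. Origin on the axis, 36 mm above the desk when home; rises with the screw but does not rotate
- screw_axis (a point): on the vertical axis of the wing screw, at the top of the stop's block (34 mm above the desk). The stop plate's near face is 36 mm from the axis towards cradle +y; the block's end face 42 mm towards cradle -y
- wing (a joint): angle (rad) of the wing screw: 0 = fully home (a hard stop), negative = that much still to turn clockwise seen from above (starts 1.0 to 1.7 turns out; one turn is 6.28). At 0 the two wings lie along the cradle's y axis. Turns against light friction (0.025 N m, about 1 N at the wings), stays where it is left
- wing_tip (a point): outer end of one of the two wings, 32 mm from the screw's axis, at mid-height of the wing; it is the wing that points to the cradle's -y when the screw is home
- book: blue hardback book lying on the cradle, 190 (x) x 130 (y) x 36 mm, 0.45 kg, origin under its centre; starts up to about 10 mm off the fence and slightly askew
- stamp: wooden hand stamp standing on the book, 38 mm diameter, 63 mm tall, origin under its centre: leave it
- glue_stick: white glue stick standing on the cradle base beside the stop's track, 25 mm diameter, 82 mm tall, origin under its centre: leave it
- stapler: stapler beside the cradle on the robot's side, 130 x 35 x 60 mm, origin under its centre: leave it
- calculator: desk calculator lying beyond the cradle, 150 x 100 x 18 mm, origin under its centre: leave it
- mug: blue mug beyond the cradle, 80 mm diameter, 95 mm tall, origin under its centre: leave it
- tape_roll: roll of tape lying flat beside the cradle on the robot's side, 72 mm diameter, 19 mm tall, origin under its centre: leave it
- mouse: black computer mouse to the right of the cradle, 100 x 60 x 34 mm, origin under its centre: leave it
Mind the look-alikes: they are no part of the job. Of the things that look like the stamp, the smaller one is meant. There is more than one size of the book; the one meant has the size given above.

How it is judged:
By the outcome, as a careful person would: the job done as asked, in the order asked, and still so for the second after the job is handed in, with the robot touching nothing.
It also fails if it takes over 72 s, if anything falls off the work surface, if the arm or the gripper's body presses on something with over 40 N, if the wrist force passes 120 N, or if a joint passes its speed limit or range.

## Working session

There is one attempt and no reset: what is moved stays moved. The work goes in short steps, Python scripts to look and compute and a tool call to move; the robot and the scene stay as the last step left them, time stands still between calls to the robot, and variables do not carry over. Pictures are saved under pics/ and viewed, and the job is handed in when it is done.

Besides the shell and the picture viewer there is one more tool, called by a JSON object that holds its "fn" and its "kwargs". servo_tool: Moves the arm, as the interface text tells. Its arguments: {"type":"object","properties":{"moves":{"type":"array","items":{"type":"array"}},"newtons":{"type":"number"}},"required":["moves"]}

```bash
mkdir -p pics; ls
python3 - <<'E'
from workcell import bot
import cv2,numpy as np
s=bot.read_state();print(s)
for n in ["scene","top","wrist"]:
    c=bot.read_camera(n);cv2.imwrite(f"pics/{n}0.png",c["pixels"][:,:,::-1]);np.savez(f"{n}0.npz",**c)
    print(n,c["intrinsics"].tolist(),c["R"].round(4).tolist(),c["t"].round(4).tolist())
E
```

```text
pics
{'time': 0.0, 'q': array([ 1.28110427e+00,  2.64788552e-01,  1.60537610e+00, -3.88015628e-05,
        1.27368308e+00, -3.69098746e-02]), 'joint_vel': array([ 0.00021234,  0.00051995,  0.00042835,  0.00159643, -0.00037212,
        0.00013946]), 'joint_torque': array([ 4.15376480e-04, -5.15130258e+01, -3.67309034e+01, -6.77147546e-05,
        1.30864192e-02, -1.16130329e-05]), 'tool_pos': array([0.16862706, 0.65283738, 0.22603704]), 'tcp_rot': array([-0.39595337, -3.11620595,  0.00350425]), 'wrist_force': array([-0.09579941, -0.01269993, -0.38942466]), 'torque': array([-0.03270788,  0.00016296, -0.03416485]), 'width': 0.9996451028263713}
scene [[595.0970015808265, 0.0, 313.61100584241433], [0.0, 595.0970015808265, 230.7543575783838], [0.0, 0.0, 1.0]] [[-0.7538, 0.6568, 0.0176], [0.353, 0.4275, -0.8322], [-0.5542, -0.6211, -0.5541]] [0.3748, -0.1772, 1.4403]
top [[445.55292858338413, 0.0, 319.2449398368723], [0.0, 445.55292858338413, 239.32572567589744], [0.0, 0.0, 1.0]] [[0.0178, -0.9998, -0.0074], [-0.9894, -0.0166, -0.1444], [0.1443, 0.0099, -0.9895]] [0.0865, 0.5742, 0.8724]
wrist [[350.8650474598182, 0.0, 321.4423013540818], [0.0, 350.8650474598182, 238.8323039090512], [0.0, 0.0, 1.0]] [[0.2505, 0.9681, -0.0027], [0.9279, -0.2393, 0.2859], [0.2761, -0.0741, -0.9583]] [-0.6728, -0.0373, 0.3786]
```

View pics/top0.png

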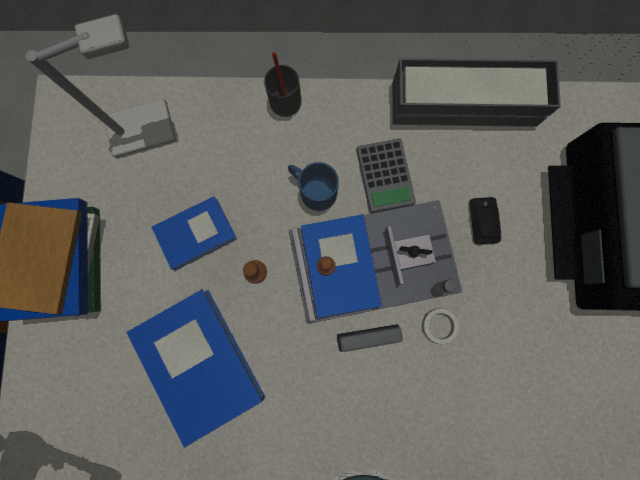

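View pics/scene0.png

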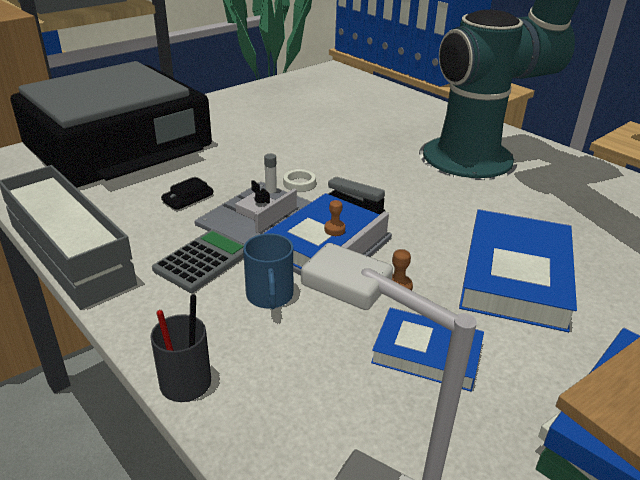

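View pics/wrist0.png

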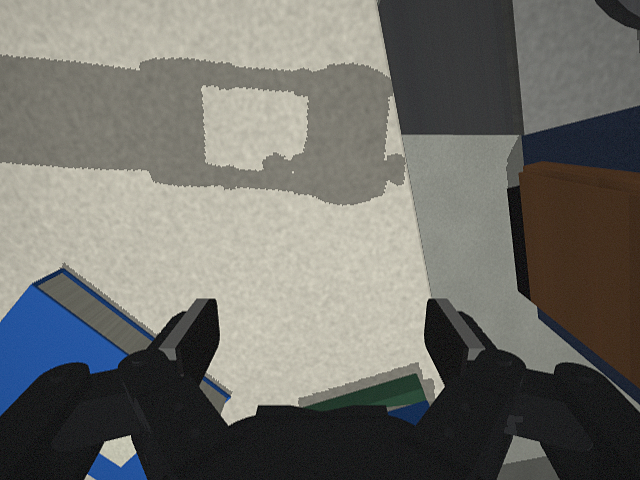

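```bash
cat > h.py <<'E'
import numpy as np,cv2
def ray(c,u,v):
    K=c["intrinsics"];d=np.array([(u-K[0,2])/K[0,0],(v-K[1,2])/K[1,1],1.0])
    R=c["R"];return -R.T@c["t"], R.T@d
def onz(c,u,v,z):
    o,d=ray(c,u,v);return o+d*(z-o[2])/d[2]
def proj(c,X):
    p=c["R"]@np.asarray(X)+c["t"];p=c["intrinsics"]@p;return p[:2]/p[2]
def cloud(c):
    K=c["intrinsics"];v,u=np.mgrid[:480,:640];z=c["depth"]
    P=np.stack([(u-K[0,2])/K[0,0]*z,(v-K[1,2])/K[1,1]*z,z],-1)
    return (P-c["t"])@c["R"]
E
python3 - <<'E'
from h import *
c=dict(np.load("top0.npz"));P=cloud(c)
im=c["pixels"][180:340,280:480,::-1]
cv2.imwrite("pics/topz.png",cv2.resize(im,None,fx=4,fy=3.75*1.0,interpolation=cv2.INTER_CUBIC))
for uv in [(410,250),(430,250),(385,225),(420,290),(440,215),(350,280),(326,266),(446,287),(300,280),(391,250),(418,251),(405,252),(485,220),(440,325),(370,338)]:
    print(uv,P[uv[1],uv[0]].round(4), c["depth"][uv[1],uv[0]])
c=dict(np.load("scene0.npz"))
im=c["pixels"][140:290,180:400,::-1]
cv2.imwrite("pics/scenez.png",cv2.resize(im,None,fx=3.6,fy=3.6,interpolation=cv2.INTER_CUBIC))
E
```

```text
(410, 250) [ 0.5495 -0.0828  0.0753] 0.876335
(430, 250) [ 0.5498 -0.1214  0.0779] 0.87341875
(385, 225) [ 0.61   -0.0426  0.0125] 0.9476172
(420, 290) [ 0.4739 -0.115   0.0117] 0.92797756
(440, 215) [ 0.6343 -0.1606  0.0091] 0.9532486
(350, 280) [0.4902 0.0329 0.046 ] 0.8978908
(326, 266) [0.5124 0.0821 0.1074] 0.8407729
(446, 287) [ 0.4773 -0.1454  0.0985] 0.84227836
(300, 280) [0.4903 0.1355 0.0118] 0.9327933
(391, 250) [ 0.5532 -0.0507  0.0407] 0.9113999
(418, 251) [ 0.5495 -0.1015  0.0611] 0.8901296
(405, 252) [ 0.5501 -0.0801  0.0362] 0.91513747
(485, 220) [ 0.62   -0.247   0.0343] 0.9254373
(440, 325) [ 0.4026 -0.1571  0.004 ] 0.92491627
(370, 338) [ 0.377  -0.0068  0.0524] 0.87486285
```

View pics/topz.png

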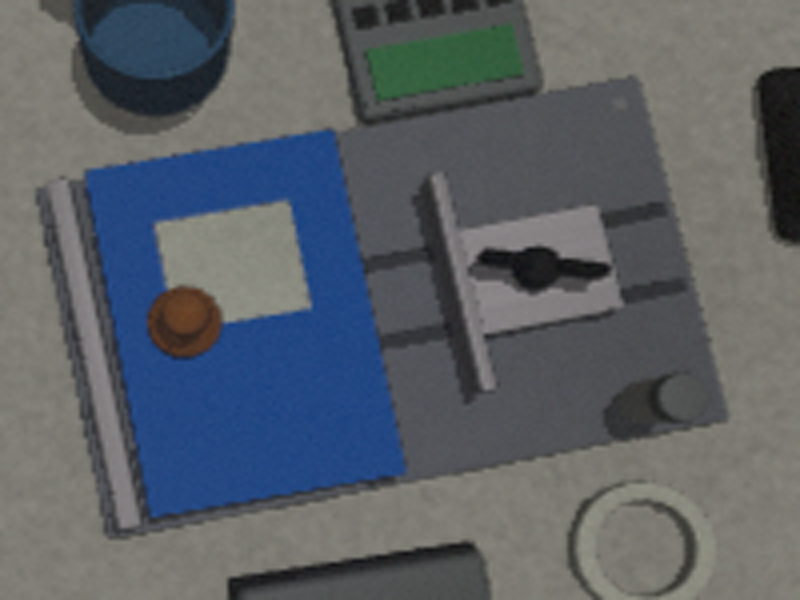

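View pics/scenez.png

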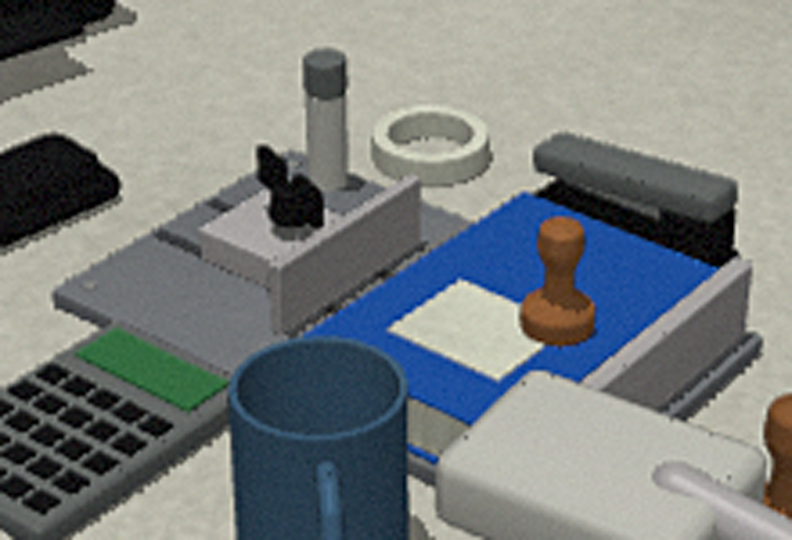

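Run:
```python
from h import *
c=dict(np.load("top0.npz"))
w=lambda x,y,z:onz(c,280+x/4-.375,180+y/3.75-.37,z)
B={k:w(*k,.012) for k in [(638,76),(727,418),(110,537),(40,190)]}
for k,v in B.items(): print("base",k,v.round(4))
for k in [(438,175),(487,388),(60,180),(130,528)]: print("top57",k,w(*k,.057).round(4))
for k in [(600,207),(622,302)]: print("blockend",k,w(*k,.034).round(4))
for k in [(478,257),(608,270),(537,267)]: print("wing",k,w(*k,.072).round(4))
b=[v for v in B.values()]
ctr=np.mean(b,0);print("ctr",ctr)
print("ydir",np.degrees([np.arctan2(*( (b[3]-b[0])[[1,0]])),np.arctan2(*((b[2]-b[1])[[1,0]]))]), np.linalg.norm(b[3]-b[0]),np.linalg.norm(b[1]-b[0]))
P=cloud(c);
S=P[235:270,395:435].reshape(-1,3);px=c["pixels"][235:270,395:435].reshape(-1,3)
m=(px.max(1)<45)&(S[:,2]>.055);print(np.percentile(S[m,2],[5,25,50,75,95]),m.sum())
```

```text
base (638, 76) [ 0.6667 -0.1587  0.012 ]
base (727, 418) [ 0.4731 -0.2008  0.012 ]
base (110, 537) [0.4024 0.1186 0.012 ]
base (40, 190) [0.5953 0.1601 0.012 ]
top57 (438, 175) [ 0.5994 -0.0447  0.057 ]
top57 (487, 388) [ 0.4853 -0.0685  0.057 ]
top57 (60, 180) [0.5935 0.1466 0.057 ]
top57 (130, 528) [0.409  0.1074 0.057 ]
blockend (600, 207) [ 0.587  -0.1318  0.034 ]
blockend (622, 302) [ 0.5345 -0.1421  0.034 ]
wing (478, 257) [ 0.5532 -0.062   0.072 ]
wing (608, 270) [ 0.5474 -0.126   0.072 ]
wing (537, 267) [ 0.5484 -0.091   0.072 ]
ctr [ 0.53436453 -0.02021367  0.012     ]
ydir [102.61500215 102.48361923] 0.32666755627700333 0.1980889665838975
[0.05774748 0.06150078 0.06740233 0.07405177 0.0755975 ] 176
```

```bash
cat >> h.py <<'E'
from scipy.spatial.transform import Rotation as Ro
CT=np.array([0.5344,-0.0202]);YAW=np.radians(12.4)
def setc(): pass
def c2w(x,y): return CT+x*np.array([np.cos(YAW),np.sin(YAW)])+y*np.array([-np.sin(YAW),np.cos(YAW)])
def w2c(p):
    d=np.asarray(p)[:2]-CT;return np.array([d@[np.cos(YAW),np.sin(YAW)],d@[-np.sin(YAW),np.cos(YAW)]])
def plan(p,R,path,yawt,step=.04,n=8,grip=255):
    """path: list of world waypoints; yawt: target world angle of tool x"""
    p=np.array(p,float);R=Ro.from_rotvec(R);path=[np.array(q,float) for q in path];rows=[]
    for i in range(n):
        x=R.apply([1,0,0]);th=np.arctan2(x[1],x[0])
        d=-((yawt-th+np.pi)%(2*np.pi)-np.pi);d=np.clip(d,-.12,.12)
        mv=np.zeros(3)
        if path:
            mv=path[0]-p;L=np.linalg.norm(mv)
            if L>step: mv*=step/L
            else: path.pop(0)
        loc=R.inv().apply(mv).round(4)
        rows.append([grip,loc.tolist(),round(float(d),3)])
        p=p+R.apply(loc);R=R*Ro.from_rotvec([0,0,d])
    print(str(rows).replace(" ",""));print("end",p.round(4),"left",len(path))
def st():
    from workcell import bot
    s=bot.read_state();p=s["tool_pos"];R=s["tcp_rot"]
    x=Ro.from_rotvec(R).apply([1,0,0]);z=Ro.from_rotvec(R).apply([0,0,1])
    print("t",round(s["time"],2),"p",p.round(4),"c",w2c(p).round(4),"yaw",round(np.degrees(np.arctan2(x[1],x[0])),1),"z",z.round(3),"F",s["wrist_force"].round(1),"q",s["q"].round(2),"w",round(s["width"],2))
    return s
E
python3 - <<'E'
from h import *
s=st()
c=dict(np.load("wrist0.npz"));cam=-c["R"].T@c["t"];print("cam rel tool",Ro.from_rotvec(s["tcp_rot"]).inv().apply(cam-s["tool_pos"]))
t=[*c2w(0,-.158),.2]
print(t)
plan(s["tool_pos"],s["tcp_rot"],[t],np.radians(102.4))
E
```

```text
t 0.15 p [0.1686 0.653  0.2263] c [-0.2127  0.736 ] yaw 165.5 z [-0.001 -0.002 -1.   ] F [-0.6  0.4 -0.2] q [ 1.28  0.26  1.61 -0.    1.27 -0.04] w 1.0
cam rel tool [ 0.07218609 -0.00079831 -0.14534177]
[np.float64(0.568328181692396), np.float64(-0.17451421997679853), 0.2]
[[255,[-0.0258,-0.0305,0.0012],0.12],[255,[-0.0293,-0.0272,0.0012],0.12],[255,[-0.0324,-0.0235,0.0012],0.12],[255,[-0.0349,-0.0194,0.0012],0.12],[255,[-0.037,-0.0151,0.0012],0.12],[255,[-0.0386,-0.0106,0.0012],0.12],[255,[-0.0395,-0.0059,0.0012],0.12],[255,[-0.04,-0.0011,0.0012],0.12]]
end [0.3078 0.365  0.2172] left 1
```

{"fn": "servo_tool", "kwargs": {"moves": [[255, [-0.026, -0.03, 0.001], 0.12], [255, [-0.029, -0.027, 0.001], 0.12], [255, [-0.032, -0.024, 0.001], 0.12], [255, [-0.035, -0.019, 0.001], 0.12], [255, [-0.037, -0.015, 0.001], 0.12], [255, [-0.039, -0.011, 0.001], 0.12], [255, [-0.04, -0.006, 0.001], 0.12], [255, [-0.04, -0.001, 0.001], 0.12]], "newtons": 20}}

```text
time: 0.82
tool_pos: [0.3028, 0.3587, 0.2126]
tcp_rot: [-1.828, -2.554, 0.008]
wrist_force: [1.0, 0.0, -0.1]
width: -0.0
```

```bash
cat > go.py <<'E'
from h import *
import sys
# args: cx cy z yawdeg step
a=list(map(float,sys.argv[1:6]));s=st()
plan(s["tool_pos"],s["tcp_rot"],[[*c2w(a[0],a[1]),a[2]]],np.radians(a[3]),a[4])
E
python3 go.py 0 -.158 .2 102.4 .04
```

```text
t 0.82 p [0.3028 0.3587 0.2126] c [-0.1449  0.4198] yaw 108.8 z [-0.004 -0.004 -1.   ] F [ 1.   0.  -0.1] q [ 0.82 -0.12  2.04  0.    1.22  0.49] w -0.0
[[255,[-0.0396,0.0054,0.0009],0.112],[255,[-0.0388,0.0097,0.0009],0.0],[255,[-0.0388,0.0097,0.0009],0.0],[255,[-0.0388,0.0097,0.0009],-0.0],[255,[-0.0388,0.0097,0.0009],-0.0],[255,[-0.0388,0.0097,0.0009],-0.0],[255,[-0.0388,0.0097,0.0009],-0.0],[255,[-0.0388,0.0097,0.0009],-0.0]]
end [0.4453 0.0722 0.2059] left 1
```

{"fn": "servo_tool", "kwargs": {"moves": [[255, [-0.04, 0.005, 0.0], 0.112], [255, [-0.039, 0.01, 0.0], 0], [255, [-0.039, 0.01, 0.0], 0], [255, [-0.039, 0.01, 0.0], 0], [255, [-0.039, 0.01, 0.0], 0], [255, [-0.039, 0.01, 0.0], 0], [255, [-0.039, 0.01, 0.0], 0], [255, [-0.039, 0.01, 0.0], 0]]}}

```text
time: 1.48
tool_pos: [0.4442, 0.0568, 0.2123]
tcp_rot: [1.979, 2.438, -0.005]
wrist_force: [1.0, 0.6, -0.3]
width: -0.0
```

```bash
python3 go.py 0 -.158 .2 102.4 .04
```

```text
t 1.48 p [0.4442 0.0568 0.2123] c [-0.0715  0.0946] yaw 101.9 z [-0.001 -0.003 -1.   ] F [ 1.   0.6 -0.3] q [ 0.07 -0.17  2.08 -0.    1.23 -0.13] w -0.0
[[255,[-0.0383,0.0113,0.002],-0.009],[255,[-0.0384,0.0109,0.002],0.0],[255,[-0.0384,0.0109,0.0019],-0.0],[255,[-0.0384,0.0109,0.002],-0.0],[255,[-0.0384,0.0109,0.0019],-0.0],[255,[-0.0385,0.0108,0.002],-0.0],[255,[-0.022,0.0062,0.0011],-0.0],[255,[0.0,0.0,0.0],-0.0]]
end [ 0.5683 -0.1745  0.2   ] left 0
```

{"fn": "servo_tool", "kwargs": {"moves": [[255, [-0.038, 0.011, 0.0], -0.009], [255, [-0.038, 0.011, 0.0], 0], [255, [-0.038, 0.011, 0.0], 0], [255, [-0.038, 0.011, 0.002], 0], [255, [-0.038, 0.011, 0.002], 0], [255, [-0.038, 0.011, 0.002], 0], [255, [-0.021, 0.006, 0.002], 0], [255, [0, 0, 0], 0]]}}

```text
time: 2.15
tool_pos: [0.5716, -0.1923, 0.2034]
tcp_rot: [1.977, 2.436, -0.005]
wrist_force: [-0.3, 0.9, -0.7]
width: -0.0
```

Run:
```python
from h import *
from workcell import bot
st()
c=bot.read_camera("wrist");cv2.imwrite("pics/w1.png",c["pixels"][:,:,::-1]);np.savez("w1.npz",**c);st()
```

```text
t 2.15 p [ 0.5716 -0.1923  0.2034] c [-0.0006 -0.1761] yaw 101.9 z [ 0.001 -0.005 -1.   ] F [-0.3  0.9 -0.7] q [-0.36  0.14  1.79 -0.    1.2  -0.57] w -0.0
t 2.2 p [ 0.5708 -0.1908  0.2033] c [-0.0011 -0.1744] yaw 101.9 z [ 0.    -0.004 -1.   ] F [ 0.2 -0.5  0.5] q [-0.36  0.14  1.79 -0.    1.2  -0.57] w -0.0
```

View pics/w1.png

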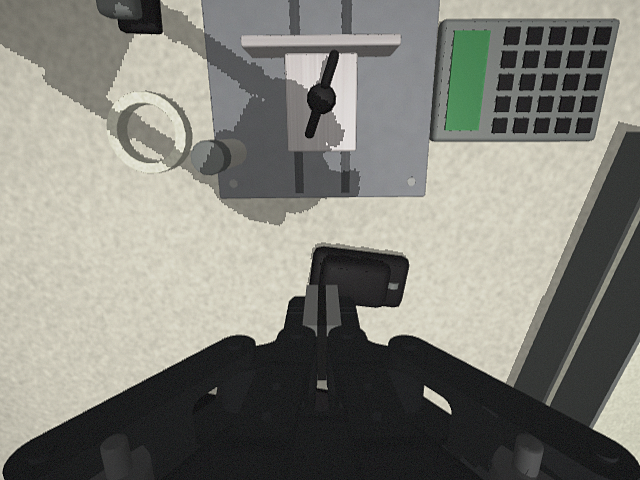

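Run:
```python
from h import *
c=dict(np.load("w1.npz"))
for n,u,v,z in [("base",207,197,.012),("base",427,196,.012),("blk",287,151,.034),("blk",356,151,.034),("plateL",242,36,.057),("plateR",400,36,.057),("plateLn",242,48,.057),("plateRn",400,45,.057),("hub",321,99,.07),("wtip",336,52,.075),("wtip",310,136,.075),("glue",210,157,.094)]:
    p=onz(c,u,v,z);print(n,p.round(4),w2c(p).round(4))
P=cloud(c)
for uv in [(333,58),(312,130),(321,98),(340,100),(320,145),(320,40),(321,295),(312,290),(330,290),(210,155)]: print(uv,P[uv[1],uv[0]].round(4))
```

```text
base [ 0.4608 -0.2029  0.012 ] [-0.1111 -0.1627]
base [ 0.6688 -0.1582  0.012 ] [ 0.1016 -0.1637]
blk [ 0.5307 -0.143   0.034 ] [-0.03   -0.1191]
blk [ 0.5895 -0.1306  0.034 ] [ 0.0301 -0.1197]
plateL [ 0.4855 -0.067   0.057 ] [-0.0579 -0.0352]
plateR [ 0.5996 -0.043   0.057 ] [ 0.0588 -0.0363]
plateLn [ 0.4866 -0.0749  0.057 ] [-0.0585 -0.0431]
plateRn [ 0.6012 -0.0487  0.057 ] [ 0.0591 -0.0422]
hub [ 0.5517 -0.0985  0.07  ] [ 0.0001 -0.0802]
wtip [ 0.5558 -0.0667  0.075 ] [ 0.0109 -0.05  ]
wtip [ 0.549  -0.1259  0.075 ] [-0.0084 -0.1063]
glue [ 0.4831 -0.1541  0.094 ] [-0.0789 -0.1197]
(333, 58) [ 0.5545 -0.0705  0.0734]
(312, 130) [ 0.5496 -0.1213  0.0732]
(321, 98) [ 0.5514 -0.0971  0.0615]
(340, 100) [ 0.5667 -0.093   0.0336]
(320, 145) [ 0.5578 -0.1322  0.0322]
(320, 40) [ 0.5422 -0.0572  0.0546]
(321, 295) [ 0.5696 -0.1828  0.2199]
(312, 290) [ 0.5658 -0.1825  0.2173]
(330, 290) [ 0.573  -0.1813  0.2167]
(210, 155) [ 0.4828 -0.1528  0.0934]
```

```bash
python3 - <<'E'
from h import *
c=dict(np.load("w1.npz"))
p=np.array([.5708,-.1908,.2033])
print(proj(c,p+[0,0,-.025]))
E
python3 go.py 0 -.150 .047 102.4 .03
```

```text
[320.26136269 273.77544858]
t 2.2 p [ 0.5708 -0.1908  0.2033] c [-0.0011 -0.1744] yaw 101.9 z [ 0.    -0.004 -1.   ] F [ 0.2 -0.5  0.5] q [-0.36  0.14  1.79 -0.    1.2  -0.57] w -0.0
[[255,[0.0048,0.0002,0.0296],-0.009],[255,[0.0047,0.0002,0.0296],0.0],[255,[0.0048,0.0002,0.0296],-0.0],[255,[0.0047,0.0003,0.0296],-0.0],[255,[0.0048,0.0002,0.0296],-0.0],[255,[0.0013,0.0001,0.0082],-0.0],[255,[0.0,0.0,0.0],-0.0],[255,[0.0,0.0,0.0],-0.0]]
end [ 0.5666 -0.1667  0.047 ] left 0
```

{"fn": "servo_tool", "kwargs": {"moves": [[255, [0.005, 0, 0.03], -0.009], [255, [0.005, 0, 0.03], 0], [255, [0.005, 0, 0.03], 0], [255, [0.005, 0, 0.03], 0], [255, [0.003, 0, 0.025], 0], [255, [0, 0, 0.008], 0], [255, [0, 0, 0], 0], [255, [0, 0, 0], 0]]}}

```text
time: 2.87
tool_pos: [0.5638, -0.1612, 0.048]
tcp_rot: [1.963, 2.45, -0.001]
wrist_force: [0.7, 0.6, -0.3]
width: 0.004
```

```bash
python3 - <<'E'
from h import *
from workcell import bot
s=st()
for n in ["wrist","scene"]:
    c=bot.read_camera(n);np.savez(n+"2.npz",**c)
    im=c["pixels"][:,:,::-1]
    if n=="scene": im=cv2.resize(im[100:290,160:400],None,fx=3,fy=3,interpolation=cv2.INTER_CUBIC)
    cv2.imwrite(f"pics/{n}2.png",im)
    R=Ro.from_rotvec(s["tcp_rot"])
    for dx in(-.011,.011): print(n,proj(c,s["tool_pos"]+R.apply([dx,0,.025])))
E
python3 go.py 0 -.13 .047 102.4 .03
```

```text
t 2.87 p [ 0.5638 -0.1612  0.048 ] c [-0.0015 -0.1441] yaw 102.6 z [ 0.001 -0.002 -1.   ] F [ 0.7  0.6 -0.3] q [-0.32  0.27  1.95 -0.    0.91 -0.54] w 0.0
wrist [321.25496496 296.08710626]
wrist [321.23054579 257.17289685]
scene [233.33680012 196.62714803]
scene [241.34229164 200.0277863 ]
t 2.97 p [ 0.5652 -0.162   0.0493] c [-0.0004 -0.1451] yaw 102.5 z [ 0.004 -0.003 -1.   ] F [ 0.6 -0.1  0.1] q [-0.32  0.27  1.95 -0.    0.91 -0.54] w 0.0
[[255,[0.0151,0.0004,0.0023],0.003],[255,[0.0,0.0,0.0],-0.0],[255,[0.0,0.0,0.0],-0.0],[255,[0.0,0.0,0.0],-0.0],[255,[0.0,0.0,0.0],-0.0],[255,[0.0,0.0,0.0],-0.0],[255,[0.0,0.0,0.0],-0.0],[255,[0.0,0.0,0.0],-0.0]]
end [ 0.5623 -0.1472  0.047 ] left 0
```

View pics/wrist2.png

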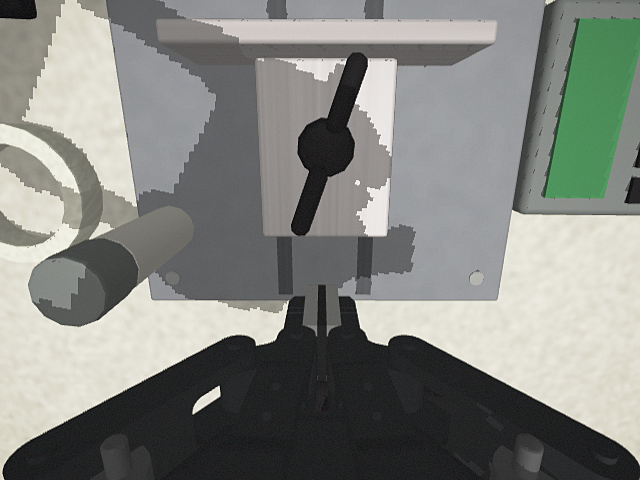

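View pics/scene2.png

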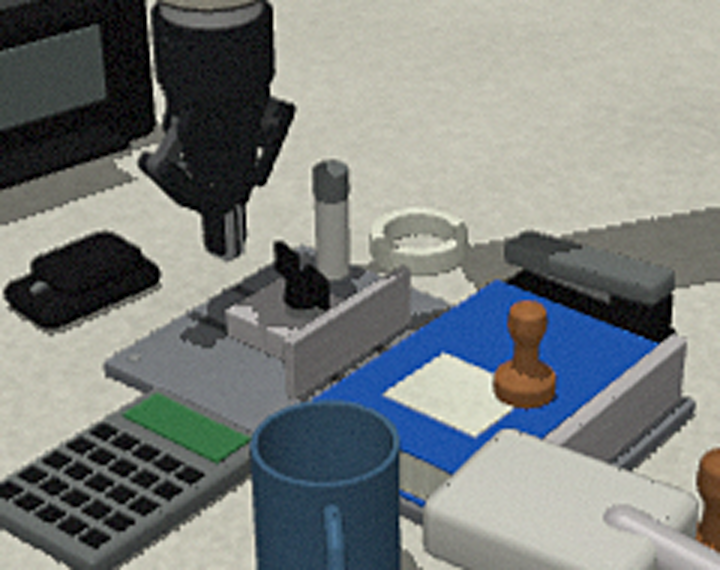

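Run:
```python
from h import *
w=dict(np.load("wrist2.npz"));s=dict(np.load("scene2.npz"))
p=np.array([.5645,-.1616,.0487])
o1,d1=ray(w,322,286)
for uv in [(236.7,186),(240,183),(229,182)]:
    o2,d2=ray(s,*uv)
    A=np.stack([d1,-d2],1);k=np.linalg.lstsq(A,o2-o1,rcond=None)[0]
    X=(o1+k[0]*d1+o2+k[1]*d2)/2;print(X.round(4),w2c(X).round(4),np.linalg.norm(o1+k[0]*d1-o2-k[1]*d2))
P=cloud(w);Q=cloud(s)
for uv in [(312,288),(330,288),(312,300),(312,320)]: print(uv,P[uv[1],uv[0]].round(4),w["depth"][uv[1],uv[0]])
for uv in [(236,184),(238,180),(232,178)]: print(uv,Q[uv[1],uv[0]].round(4))
print(-w["R"].T@w["t"])
```

```text
[ 0.5643 -0.1552  0.0533] [ 0.0002 -0.1383] 0.005853537286154759
[ 0.562  -0.1494  0.0627] [-0.0008 -0.1321] 0.0019129226740047462
[ 0.5698 -0.1595  0.0591] [ 0.0046 -0.1437] 0.022904347188673242
(312, 288) [ 0.5578 -0.1516  0.06  ] 0.14536783
(330, 288) [ 0.5653 -0.1507  0.0585] 0.14702787
(312, 300) [ 0.5582 -0.1523  0.0694] 0.13659717
(312, 320) [ 0.5585 -0.1522  0.0847] 0.12195469
(236, 184) [ 0.5702 -0.1531  0.0621]
(238, 180) [ 0.5649 -0.1532  0.0693]
(232, 178) [ 0.5778 -0.1544  0.0778]
[ 0.54815431 -0.09082341  0.19331293]
```

{"fn": "servo_tool", "kwargs": {"moves": [[255, [0, 0, 0.005], 0], [255, [0, 0, 0.003], 0], [255, [0, 0, 0.001], 0], [255, [0, 0, 0], 0], [255, [0, 0, 0], 0], [255, [0, 0, 0], 0], [255, [0, 0, 0], 0], [255, [0, 0, 0], 0]]}}

```text
time: 3.63
tool_pos: [0.5715, -0.1649, 0.0476]
tcp_rot: [1.955, 2.435, 0.008]
wrist_force: [-0.3, -0.3, 0.4]
width: -0.0
```

```bash
cat > look.py <<'E'
from h import *
from workcell import bot
import sys
k=sys.argv[1];s=st()
for n in ["wrist","scene","top"]:
    if n[0] not in sys.argv[2]: continue
    c=bot.read_camera(n);np.savez(n+k+".npz",**c)
    im=c["pixels"][:,:,::-1]
    if n=="scene": im=cv2.resize(im[100:290,180:340],None,fx=4,fy=3,interpolation=cv2.INTER_CUBIC)
    if n=="top": im=cv2.resize(im[180:340,280:480],None,fx=4,fy=3.75,interpolation=cv2.INTER_CUBIC)
    cv2.imwrite(f"pics/{n}{k}.png",im)
E
python3 look.py 3 ws
```

```text
t 3.63 p [ 0.5715 -0.1649  0.0476] c [ 0.0052 -0.1493] yaw 102.5 z [ 0.018 -0.007 -1.   ] F [-0.3 -0.3  0.4] q [-0.32  0.27  1.95 -0.    0.9  -0.54] w -0.0
```

View pics/scene3.png

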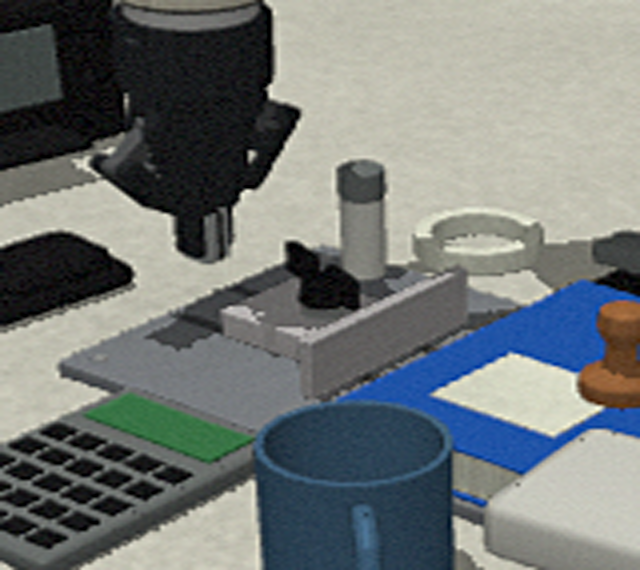

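Run:
```python
from h import *
w=dict(np.load("wrist3.npz"));s=dict(np.load("scene3.npz"))
P=cloud(w)
# finger pixel columns: print depth & z going up from row 300
for u in (312,330):
    for v in range(276,300,3): print(u,v,P[v,u].round(4),w2c(P[v,u]).round(4))
Q=cloud(s)
for u in (233,236,239):
    for v in range(176,196,2): print(u,v,Q[v,u].round(3),w2c(Q[v,u]).round(3))
```

```text
312 276 [ 0.5681 -0.1706  0.0106] [ 0.0006 -0.1542]
312 279 [ 0.5684 -0.1722  0.011 ] [ 0.0006 -0.1558]
312 282 [ 0.5688 -0.1741  0.0109] [ 0.0006 -0.1577]
312 285 [ 0.5653 -0.1555  0.0559] [ 0.0011 -0.1387]
312 288 [ 0.5653 -0.1554  0.0589] [ 0.0012 -0.1387]
312 291 [ 0.5655 -0.1561  0.0604] [ 0.0012 -0.1394]
312 294 [ 0.5655 -0.1559  0.0635] [ 0.0012 -0.1392]
312 297 [ 0.5655 -0.1559  0.0663] [ 0.0012 -0.1392]
330 276 [ 0.5779 -0.1683  0.0111] [ 0.0107 -0.154 ]
330 279 [ 0.5783 -0.17    0.0112] [ 0.0107 -0.1558]
330 282 [ 0.5787 -0.1719  0.0111] [ 0.0107 -0.1577]
330 285 [ 0.5728 -0.1539  0.0559] [ 0.0088 -0.1388]
330 288 [ 0.5727 -0.154   0.0586] [ 0.0087 -0.1389]
330 291 [ 0.5726 -0.1542  0.0611] [ 0.0086 -0.1391]
330 294 [ 0.5726 -0.1545  0.0633] [ 0.0085 -0.1394]
330 297 [ 0.5722 -0.1533  0.0684] [ 0.0083 -0.1381]
233 176 [ 0.574 -0.156  0.08 ] [ 0.01  -0.141]
233 178 [ 0.573 -0.158  0.074] [ 0.008 -0.143]
233 180 [ 0.574 -0.157  0.071] [ 0.009 -0.142]
233 182 [ 0.575 -0.156  0.067] [ 0.01  -0.142]
233 184 [ 0.575 -0.156  0.063] [ 0.011 -0.141]
233 186 [ 0.577 -0.155  0.059] [ 
[... 441 characters left out ...]
186 [ 0.517 -0.236  0.002] [-0.064 -0.207]
236 188 [ 0.52  -0.231  0.001] [-0.059 -0.202]
236 190 [ 0.525 -0.223  0.001] [-0.053 -0.196]
236 192 [ 0.532 -0.213  0.003] [-0.043 -0.188]
236 194 [ 0.535 -0.209  0.001] [-0.04  -0.184]
239 176 [ 0.483 -0.273  0.   ] [-0.105 -0.235]
239 178 [ 0.491 -0.26   0.003] [-0.094 -0.225]
239 180 [ 0.499 -0.25   0.005] [-0.084 -0.216]
239 182 [ 0.501 -0.246  0.003] [-0.081 -0.214]
239 184 [ 0.51  -0.234  0.006] [-0.07  -0.203]
239 186 [ 0.51  -0.233  0.001] [-0.069 -0.203]
239 188 [ 0.519 -0.221  0.005] [-0.059 -0.193]
239 190 [ 0.52  -0.219  0.001] [-0.056 -0.191]
239 192 [ 0.526 -0.21   0.002] [-0.049 -0.184]
239 194 [ 0.543 -0.186  0.014] [-0.027 -0.164]
```

Run:
```python
from h import *
from workcell import bot
s=st();print(s["q"],s["joint_torque"],s["torque"])
c=bot.read_camera("top");cv2.imwrite("pics/topf.png",c["pixels"][:,:,::-1])
c=bot.read_camera("scene");cv2.imwrite("pics/scf.png",c["pixels"][:,:,::-1])
s=st();print(s["q"],s["joint_torque"],s["torque"])
```

```text
t 3.73 p [ 0.5715 -0.1648  0.0475] c [ 0.0051 -0.1492] yaw 102.5 z [ 0.018 -0.007 -1.   ] F [-0.3 -0.2  0.2] q [-0.32  0.27  1.95 -0.    0.9  -0.54] w 0.0
[-3.21849993e-01  2.74879743e-01  1.94982542e+00 -1.78763696e-03
  8.97720625e-01 -5.38777610e-01] [-1.53048401e-02 -4.59524775e+01 -3.06127381e+01 -7.57428672e-03
 -1.01444512e-01  1.33800376e-05] [0.02770418 0.03839439 0.0284425 ]
t 3.83 p [ 0.5713 -0.1648  0.0474] c [ 0.005  -0.1491] yaw 102.5 z [ 0.018 -0.007 -1.   ] F [ 0.6  0.2 -0.5] q [-0.32  0.27  1.95 -0.    0.9  -0.54] w 0.0
[-3.21838676e-01  2.74963114e-01  1.94998095e+00 -1.75927805e-03
  8.97736867e-01 -5.38777050e-01] [-1.36018451e-02 -4.59744394e+01 -3.06418598e+01 -6.75867341e-03
 -1.05383657e-01  2.05522213e-05] [ 0.02275112 -0.01066432  0.01041562]
```

View pics/topf.png

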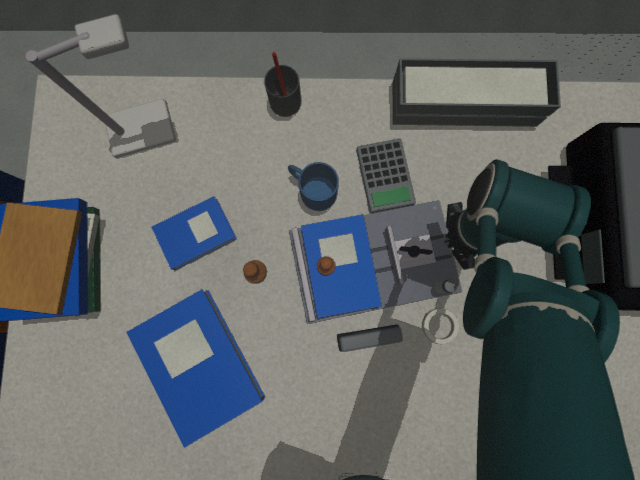

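View pics/scf.png

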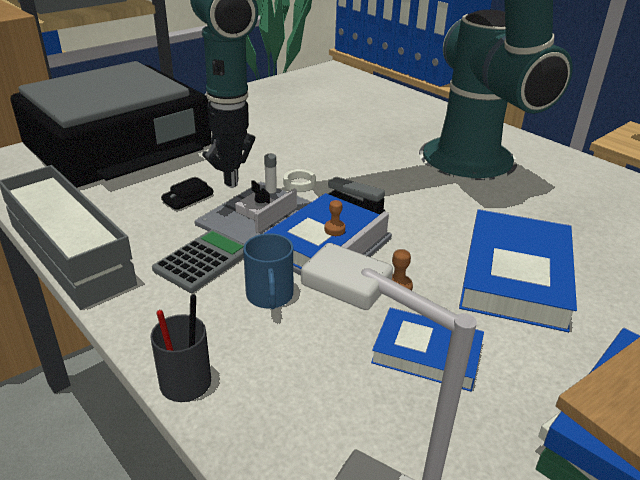

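Run:
```python
from h import *
s=dict(np.load("scene3.npz"));Q=cloud(s)
for cx,cy in [(292,112),(285,125),(262,180),(100,165),(110,180),(140,205),(150,160),(240,200),(360,165),(345,170),(180,60),(245,60)]:
    u,v=int(180+cx/4),int(100+cy/3);print((u,v),Q[v,u].round(3),w2c(Q[v,u]).round(3))
m=(Q[...,2]>.04)&(Q[...,2]<.32)
C=np.stack([(Q[...,:2]-CT)@[np.cos(YAW),np.sin(YAW)],(Q[...,:2]-CT)@[-np.sin(YAW),np.cos(YAW)]],-1)
m&=(abs(C[...,1]+.15)<.05)&(abs(C[...,0])<.12)
for z in np.arange(.05,.3,.01):
    k=m&(abs(Q[...,2]-z)<.005)
    if k.sum()>3: print(round(z,3),k.sum(),np.percentile(C[k],[3,97],axis=0).round(3).tolist())
```

```text
(253, 137) [ 0.514 -0.167  0.143] [-0.051 -0.139]
(251, 141) [ 0.522 -0.164  0.138] [-0.043 -0.137]
(245, 160) [ 0.54  -0.161  0.103] [-0.025 -0.139]
(205, 155) [ 0.634 -0.154  0.146] [ 0.069 -0.152]
(207, 160) [ 0.625 -0.164  0.128] [ 0.057 -0.16 ]
(215, 168) [ 0.605 -0.169  0.103] [ 0.037 -0.161]
(217, 153) [ 0.608 -0.154  0.142] [ 0.043 -0.146]
(240, 166) [ 0.457 -0.305  0.004] [-0.137 -0.262]
(270, 155) [ 0.478 -0.161  0.094] [-0.085 -0.125]
(266, 156) [ 0.489 -0.16   0.096] [-0.074 -0.127]
(225, 120) [ 0.595 -0.139  0.21 ] [ 0.033 -0.129]
(241, 120) [ 0.565 -0.131  0.204] [ 0.006 -0.115]
0.05 56 [[-0.082, -0.156], [0.012, -0.108]]
0.06 97 [[-0.083, -0.152], [0.019, -0.103]]
0.07 123 [[-0.081, -0.156], [0.021, -0.104]]
0.08 123 [[-0.082, -0.156], [0.02, -0.106]]
0.09 117 [[-0.089, -0.149], [0.02, -0.11]]
0.1 131 [[-0.087, -0.159], [0.037, -0.114]]
0.11 156 [[-0.032, -0.161], [0.042, -0.138]]
0.12 178 [[-0.039, -0.162], [0.051, -0.134]]
0.13 184 [[-0.046, -0.16], [0.059, -0.133]]
0.14 237 [[-0.05, -0.159], [0.066, -0.133]]
0.15 239 [[-0.047, -0.158], [0.065, -0.131]]
0.16 205 [[-0.03, -0.155], [0.048, -0.13]]
0.17 120 [[-0.007, -0.157], [0.046, -0.138]]
0.18 93 [[-0.007, -0.159], [0.044, -0.114]]
0.19 193 [[-0.012, -0.166], [0.042, -0.113]]
0.2 214 [[-0.01, -0.166], [0.042, -0.112]]
0.21 192 [[-0.009, -0.164], [0.042, -0.112]]
0.22 228 [[-0.009, -0.166], [0.041, -0.112]]
0.23 261 [[-0.019, -0.173], [0.039, -0.114]]
0.24 133 [[-0.006, -0.158], [0.04, -0.113]]
0.25 238 [[-0.011, -0.168], [0.041, -0.112]]
0.26 233 [[-0.014, -0.166], [0.041, -0.11]]
0.27 222 [[-0.012, -0.162], [0.04, -0.113]]
0.28 227 [[-0.012, -0.165], [0.039, -0.113]]
0.29 213 [[-0.01, -0.163], [0.039, -0.113]]
```

{"fn": "servo_tool", "kwargs": {"moves": [[255, [0, 0, 0.004], 0], [255, [0, 0, 0.004], 0], [255, [0, 0, 0], 0], [255, [0, 0, 0], 0], [255, [0, 0, 0], 0], [255, [0, 0, 0], 0], [255, [0, 0, 0], 0], [255, [0, 0, 0], 0]]}}

```text
time: 4.5
tool_pos: [0.5708, -0.1645, 0.0376]
tcp_rot: [1.956, 2.437, 0.007]
wrist_force: [-0.0, 0.3, -0.1]
width: -0.001
```

Run:
```python
from h import *
s=st();print(s["q"],s["joint_torque"],s["torque"])
w=dict(np.load("wrist0.npz"));P=cloud(w)
p=np.array([.1686,.6530,.2263])
R=Ro.from_rotvec([-0.39595337, -3.11620595,  0.00350425])
for u,v in [(206,302),(190,325),(210,330),(436,303),(430,330)]: print((u,v),P[v,u].round(4),R.inv().apply(P[v,u]-p).round(4))
```

```text
t 4.5 p [ 0.5708 -0.1645  0.0376] c [ 0.0046 -0.1488] yaw 102.5 z [ 0.016 -0.007 -1.   ] F [-0.   0.3 -0.1] q [-0.32  0.29  1.96 -0.    0.88 -0.54] w -0.0
[-3.21731538e-01  2.87722970e-01  1.95508189e+00 -1.75374535e-03
  8.81607801e-01 -5.38725414e-01] [-9.32824078e-04 -4.61219895e+01 -3.01123452e+01 -5.85907430e-03
 -8.93582683e-02  5.40267479e-05] [ 0.01428856 -0.00561803 -0.03114683]
(206, 302) [0.1473 0.6117 0.2494] [ 0.0103 -0.0453 -0.023 ]
(190, 325) [0.147 0.612 0.267] [ 0.0106 -0.0451 -0.0406]
(210, 330) [0.1572 0.6112 0.2536] [ 0.0006 -0.0434 -0.0272]
(436, 303) [0.1692 0.697  0.2504] [ 0.0105  0.0427 -0.0242]
(430, 330) [0.1808 0.6931 0.2494] [-0.0018  0.0418 -0.0232]
```

{"fn": "servo_tool", "kwargs": {"moves": [[255, [0, 0, 0.004], 0], [255, [0, 0, 0], 0], [255, [0, 0, 0.002], 0], [255, [0, 0, 0], 0], [255, [0, 0, 0.001], 0], [255, [0, 0, 0.001], 0], [255, [0, 0, 0.001], 0], [255, [0, 0, 0.001], 0]]}}

```text
time: 5.17
tool_pos: [0.5714, -0.1647, 0.0271]
tcp_rot: [1.956, 2.436, 0.008]
wrist_force: [0.4, -0.0, -0.8]
width: 0.001
```

```bash
python3 look.py 4 ws
python3 - <<'E'
from h import *
w=dict(np.load("wrist4.npz"));P=cloud(w)
for v in range(276,300,3): print(v,P[v,330].round(4),w2c(P[v,330]).round(4))
E
```

```text
t 5.17 p [ 0.5714 -0.1647  0.0271] c [ 0.0051 -0.1491] yaw 102.5 z [ 0.017 -0.007 -1.   ] F [ 0.4 -0.  -0.8] q [-0.32  0.3   1.96 -0.    0.86 -0.54] w 0.0
276 [ 0.5751 -0.16    0.0104] [ 0.0097 -0.1452]
279 [ 0.5752 -0.161   0.0117] [ 0.0096 -0.1463]
282 [ 0.5759 -0.1635  0.0095] [ 0.0098 -0.1489]
285 [ 0.5728 -0.1543  0.0341] [ 0.0087 -0.1392]
288 [ 0.5727 -0.1543  0.037 ] [ 0.0086 -0.1393]
291 [ 0.5726 -0.1541  0.0404] [ 0.0085 -0.139 ]
294 [ 0.5725 -0.1544  0.0427] [ 0.0084 -0.1392]
297 [ 0.5722 -0.1536  0.047 ] [ 0.0082 -0.1384]
```

View pics/scene4.png

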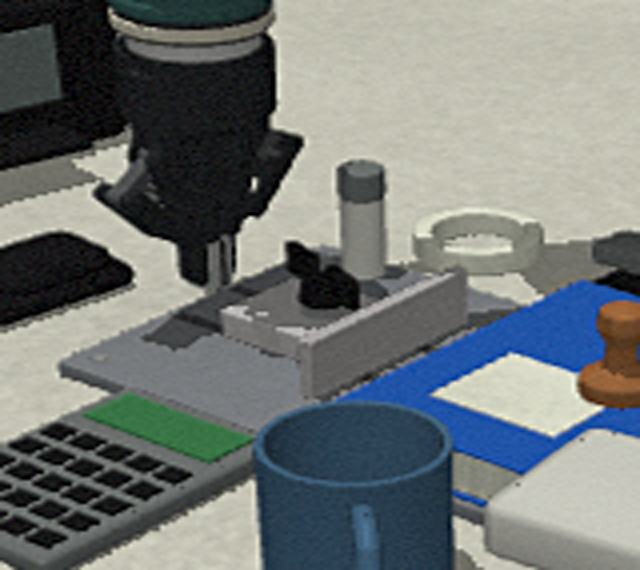

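{"fn": "servo_tool", "kwargs": {"moves": [[255, [0, -0.003, 0.004], 0], [255, [0, -0.002, 0.004], 0], [255, [0, 0, 0.003], 0], [255, [0, 0, 0], 0], [255, [0, 0, 0], 0], [255, [0.005, 0, 0], 0], [255, [0.005, 0, 0], 0], [255, [0, 0, 0], 0]]}}

```text
time: 5.93
tool_pos: [0.5632, -0.1555, 0.0141]
tcp_rot: [1.957, 2.437, 0.007]
wrist_force: [-0.9, 0.1, -0.2]
width: -0.003
```

```bash
python3 -c "
from h import *
st()"
```

```text
t 5.93 p [ 0.5632 -0.1555  0.0141] c [-0.0009 -0.1383] yaw 102.4 z [ 0.016 -0.007 -1.   ] F [-0.9  0.1 -0.2] q [-0.31  0.3   1.99 -0.    0.83 -0.53] w -0.0
```

{"fn": "servo_tool", "kwargs": {"moves": [[255, [0.004, 0, 0], 0], [255, [0.004, 0, 0], 0], [255, [0.004, 0, 0], 0], [255, [0.004, 0, 0], 0], [255, [0.004, 0, 0], 0], [255, [0.004, 0, 0], 0], [255, [0.004, 0, 0], 0], [255, [0.004, 0, 0], 0]]}}

```text
time: 6.6
tool_pos: [0.5583, -0.1311, 0.0146]
tcp_rot: [1.938, 2.431, -0.007]
wrist_force: [0.6, -7.5, -3.7]
width: 0.001
```

```bash
python3 look.py 5 wt
```

```text
t 6.6 p [ 0.5583 -0.1311  0.0146] c [-0.0004 -0.1135] yaw 102.9 z [ 0.023 -0.024 -0.999] F [ 0.6 -7.5 -3.7] q [-0.26  0.28  2.02 -0.02  0.81 -0.47] w 0.0
```

View pics/wrist5.png

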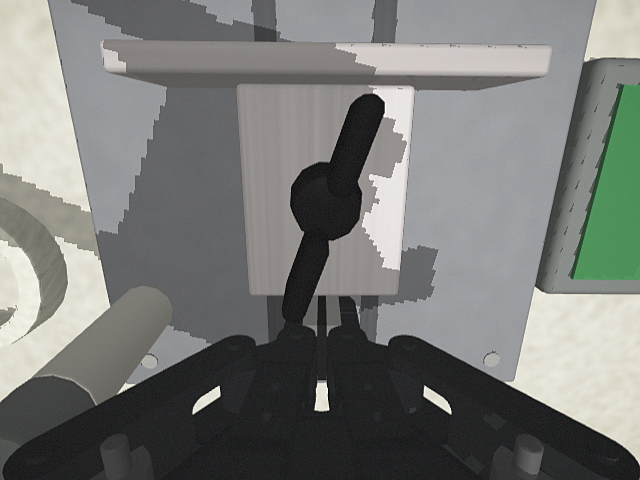

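{"fn": "servo_tool", "kwargs": {"moves": [[255, [0.006, 0, 0], 0], [255, [0.006, 0, 0], 0], [255, [0.006, 0, 0], 0], [255, [0.004, 0, 0], 0], [255, [0.004, 0, 0], 0], [255, [0.004, 0, 0], 0], [255, [0.003, 0, 0], 0], [255, [0.003, 0, 0], 0]]}}

```text
time: 7.37
tool_pos: [0.5532, -0.1068, 0.015]
tcp_rot: [1.915, 2.421, -0.025]
wrist_force: [1.0, -6.7, -1.7]
width: -0.005
```

```bash
python3 look.py 6 wt
```

```text
t 7.37 p [ 0.5532 -0.1068  0.015 ] c [-0.0003 -0.0886] yaw 103.3 z [ 0.033 -0.047 -0.998] F [ 1.  -6.7 -1.7] q [-0.21  0.26  2.05 -0.05  0.79 -0.41] w -0.0
```

View pics/wrist6.png

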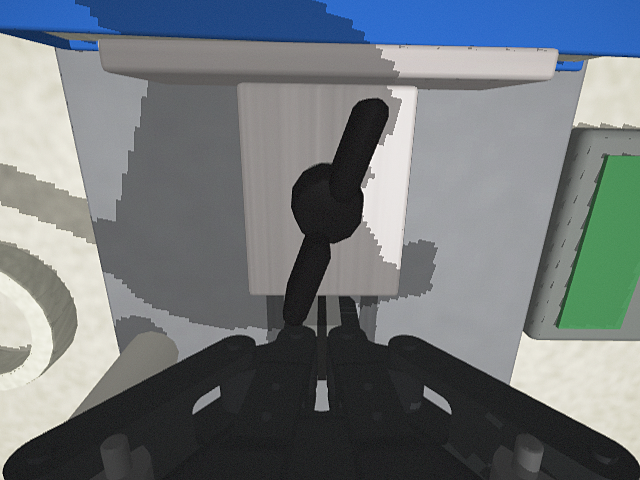

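View pics/top6.png

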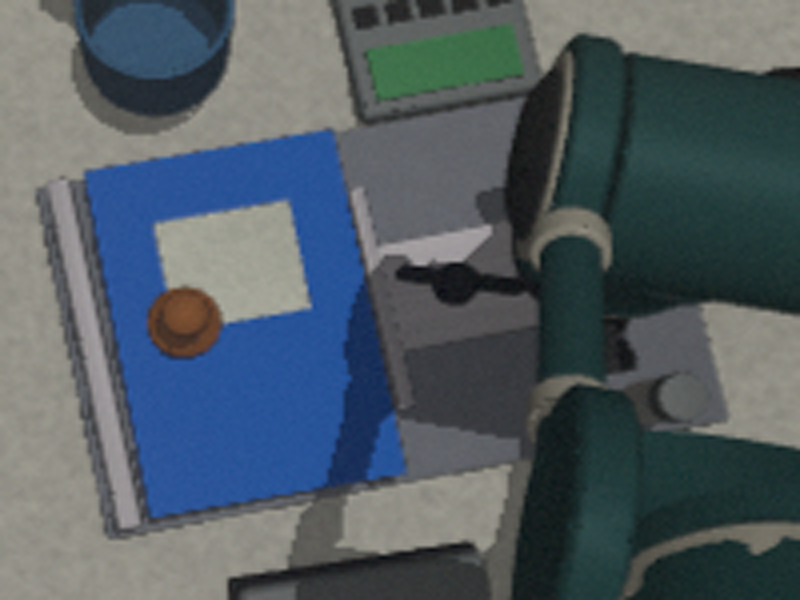

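{"fn": "servo_tool", "kwargs": {"moves": [[255, [0.003, 0, 0], 0], [255, [0.003, 0, 0], 0], [255, [0.003, 0, 0], 0], [255, [0.003, 0, 0], 0], [255, [0.003, 0, 0], 0], [255, [0.003, 0, 0], 0], [255, [0.003, 0, 0], 0], [255, [0.003, 0, 0], 0]]}}

```text
time: 8.13
tool_pos: [0.5518, -0.0998, 0.0154]
tcp_rot: [1.883, 2.41, -0.05]
wrist_force: [2.0, -15.6, -4.9]
width: -0.001
```

```bash
python3 look.py 7 t
```

```text
t 8.13 p [ 0.5518 -0.0998  0.0154] c [-0.0001 -0.0815] yaw 104.0 z [ 0.045 -0.077 -0.996] F [  2.  -15.6  -4.9] q [-0.18  0.24  2.07 -0.1   0.77 -0.36] w -0.0
```

View pics/top7.png

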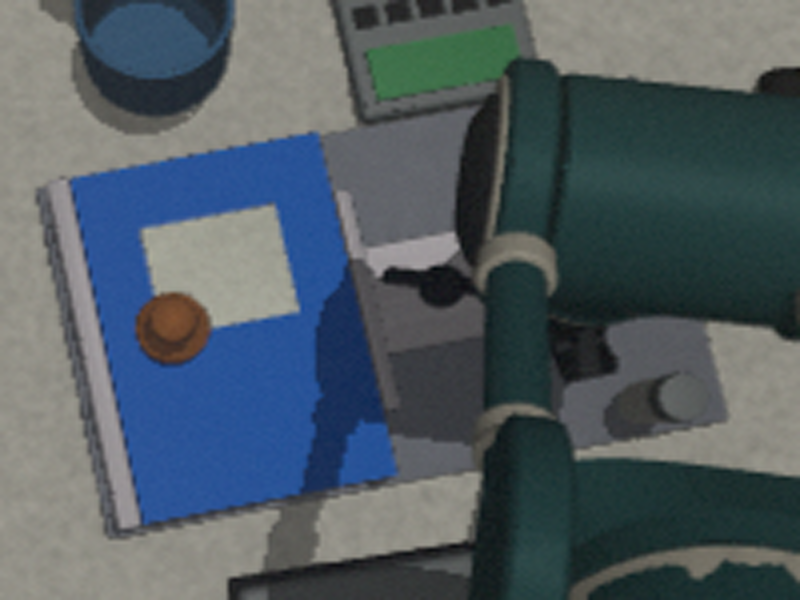

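Run:
```python
from h import *
for k in "0","7":
    c=dict(np.load(f"top{k}.npz"));c0=c
    g=c["pixels"].astype(int)
    # sample along cradle y line at several x, z=.057: report intensity profile edges of blue
    for x in (-.05,-.04,.04,.055):
        prof=[]
        for y in np.arange(-.06,.03,.001):
            u,v=proj(c,[*c2w(x,y),.057]);prof.append(cv2.getRectSubPix(c["pixels"].astype(np.float32),(1,1),(float(u),float(v)))[0,0])
        prof=np.array(prof);b=prof[:,0]
        ys=np.arange(-.06,.03,.001)
        print(k,x,[int(t) for t in b[::2]])
    # book edge near & fence side
    bl=(g[...,2]>90)&(g[...,2]-g[...,0]>60)
    P=[]
    for y_img in range(215,320): pass
    for x in (-.07,0.075,-.085,.085):
        ys=np.arange(-.02,.17,.001)
        m=[bl[int(round(proj(c,[*c2w(x,y),.048])[1])),int(round(proj(c,[*c2w(x,y),.048])[0]))] for y in ys]
        i=np.where(m)[0];print("book",x,ys[i[0]],ys[i[-1]])
```

```text
0 -0.05 [80, 82, 81, 79, 79, 77, 81, 76, 80, 78, 113, 125, 130, 91, 53, 45, 49, 50, 57, 74, 81, 80, 78, 80, 81, 84, 83, 82, 83, 83, 83, 81, 83, 83, 82, 72, 50, 38, 34, 34, 33, 31, 33, 32, 35]
0 -0.04 [79, 82, 81, 81, 82, 82, 81, 81, 81, 76, 113, 123, 133, 89, 53, 47, 45, 50, 60, 76, 81, 79, 81, 82, 82, 82, 84, 82, 83, 82, 83, 82, 82, 82, 82, 69, 48, 33, 33, 35, 33, 32, 31, 32, 33]
0 0.04 [82, 82, 83, 82, 82, 81, 83, 83, 82, 78, 110, 123, 127, 90, 54, 43, 46, 49, 52, 68, 81, 85, 84, 84, 85, 84, 82, 83, 84, 84, 85, 83, 84, 81, 78, 54, 34, 32, 33, 32, 31, 33, 34, 31, 32]
0 0.055 [84, 81, 84, 83, 83, 82, 82, 83, 82, 89, 107, 120, 121, 94, 58, 54, 66, 78, 83, 84, 84, 84, 84, 83, 83, 82, 81, 82, 84, 83, 82, 82, 85, 85, 71, 49, 35, 28, 30, 32, 32, 34, 35, 32, 32]
book -0.07 0.012000000000000028 0.13900000000000015
book 0.075 0.009000000000000025 0.13700000000000015
book -0.085 0.011000000000000027 0.14000000000000015
book 0.085 0.009000000000000025 0.13800000000000015
7 -0.05 [32, 31, 30, 35, 29, 30, 27, 23, 27, 25, 24, 27, 47, 53, 55, 56, 57, 56, 57, 58, 56, 57, 57, 57, 57, 57, 58, 56, 56, 58, 56, 57, 56, 54, 65, 78, 83, 77, 53, 32, 24, 22, 23, 21, 23]
7 -0.04 [32, 28, 27, 28, 29, 30, 30, 24, 23, 22, 29, 51, 56, 56, 54, 55, 56, 57, 58, 59, 60, 55, 54, 56, 59, 58, 58, 58, 58, 56, 55, 57, 57, 58, 67, 77, 82, 77, 53, 31, 21, 19, 21, 21, 21]
7 0.04 [50, 30, 28, 25, 26, 25, 28, 26, 23, 77, 94, 95, 96, 97, 95, 96, 97, 97, 96, 96, 99, 100, 98, 96, 96, 96, 97, 98, 98, 98, 96, 96, 98, 96, 106, 135, 144, 141, 81, 39, 36, 38, 40, 39, 38]
7 0.055 [31, 29, 28, 29, 26, 23, 49, 82, 95, 97, 96, 96, 98, 97, 96, 97, 97, 96, 97, 98, 96, 97, 97, 97, 97, 97, 98, 98, 95, 95, 97, 98, 98, 98, 120, 136, 143, 130, 88, 51, 40, 38, 37, 38, 40]
book -0.07 0.01600000000000003 0.14500000000000016
book 0.075 0.017000000000000032 0.14400000000000016
book -0.085 0.01500000000000003 0.14400000000000016
book 0.085 0.01500000000000003 0.14400000000000016
```

Run:
```python
from h import *
s=st()
plan(s["tool_pos"],s["tcp_rot"],[[*c2w(0,-.105),.0155],[*c2w(0,-.12),.115]],np.radians(102.4),.03)
```

```text
t 8.18 p [ 0.5518 -0.0999  0.0154] c [-0.0001 -0.0816] yaw 104.0 z [ 0.045 -0.077 -0.996] F [  2.1 -12.6  -4.3] q [-0.18  0.24  2.07 -0.1   0.77 -0.36] w -0.0
[[255,[-0.0233,-0.0006,0.0019],0.027],[255,[-0.007,0.0008,-0.0292],-0.0],[255,[-0.007,0.0008,-0.0292],0.0],[255,[-0.007,0.0008,-0.0292],-0.0],[255,[-0.0024,0.0003,-0.0102],0.0],[255,[0.0,0.0,0.0],-0.0],[255,[0.0,0.0,0.0],-0.0],[255,[0.0,0.0,0.0],-0.0]]
end [ 0.5602 -0.1374  0.115 ] left 0
```

{"fn": "servo_tool", "kwargs": {"moves": [[255, [-0.012, 0, 0.001], 0.013], [255, [-0.012, 0, 0.001], 0.013], [255, [-0.005, 0, -0.028], 0], [255, [-0.007, 0.001, -0.03], 0], [255, [-0.007, 0.001, -0.03], 0], [255, [-0.002, 0, -0.01], 0], [255, [0, 0, 0], 0], [255, [0, 0, 0], 0]]}}

```text
time: 8.85
tool_pos: [0.559, -0.1394, 0.1169]
tcp_rot: [1.924, 2.383, -0.049]
wrist_force: [-1.1, -0.6, 0.0]
width: 0.0
```

```bash
python3 look.py 8 wt
```

```text
t 8.85 p [ 0.559  -0.1394  0.1169] c [-0.0015 -0.1217] yaw 102.1 z [ 0.041 -0.074 -0.996] F [-1.1 -0.6  0. ] q [-0.25  0.14  1.97 -0.07  0.98 -0.42] w 0.0
```

View pics/wrist8.png

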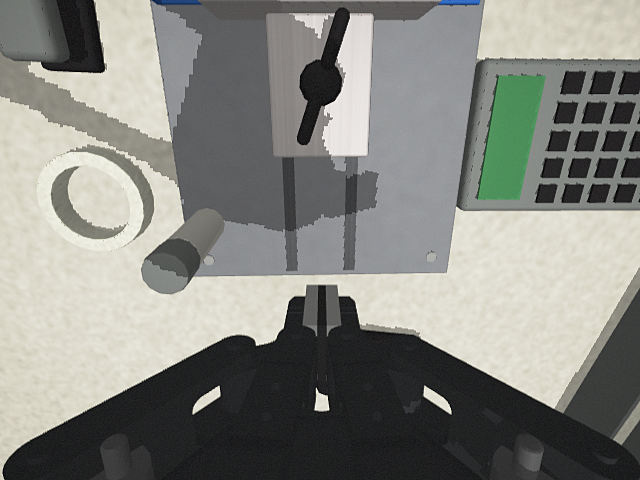

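View pics/top8.png

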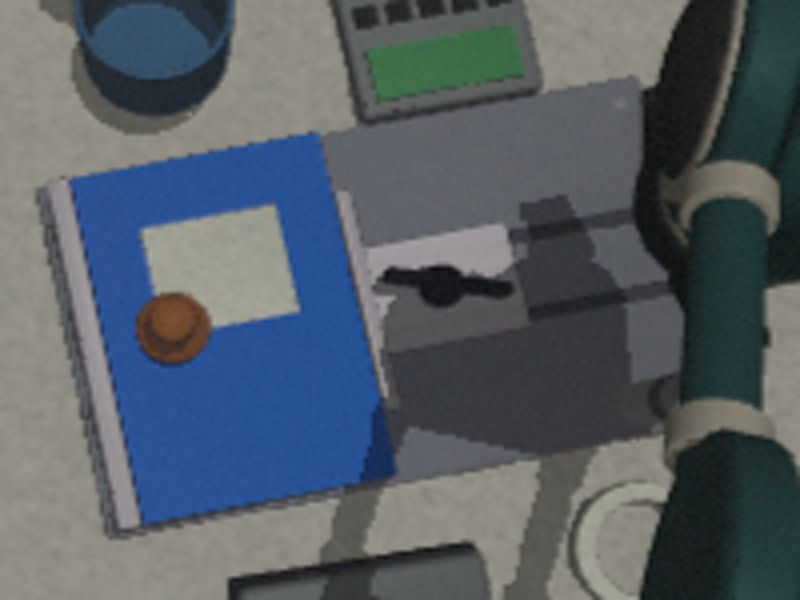

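Run:
```python
from h import *
c=dict(np.load("wrist8.npz"));P=cloud(c)
for n,u,v,z in [("blk",275,156,.034),("blk",368,156,.034),("hub",321,82,.0615),("wA",344,12,.075),("wB",302,141,.075)]:
    p=onz(c,u,v,z);print(n,w2c(p).round(4))
R=Ro.from_rotvec([1.924,2.383,-.049]);p=np.array([.559,-.1394,.1169])
for u,v in [(307,287),(318,287),(328,287),(338,287),(312,287)]: print(R.inv().apply(P[v,u]-p).round(4),P[v,u].round(4))
for uv in [(340,25),(303,135)]: print(P[uv[1],uv[0]])
t=dict(np.load("top8.npz"))
for x,y in [(440,287)]: print(w2c(onz(t,280+x/4-.375,180+y/3.75-.37,.065)))
```

```text
blk [-0.028  -0.0693]
blk [ 0.0298 -0.0697]
hub [ 0.     -0.0288]
wA [ 0.01   -0.0011]
wB [-0.0099 -0.0563]
[ 0.0102 -0.006  -0.0097] [ 0.5507 -0.13    0.1256]
[ 0.0101 -0.0013 -0.0095] [ 0.5552 -0.1292  0.1255]
[ 0.0101  0.0029 -0.0096] [ 0.5593 -0.1282  0.1257]
[ 0.0719  0.0002 -0.1454] [ 0.5382 -0.0585  0.256 ]
[ 0.0108 -0.0038 -0.0112] [ 0.5526 -0.1288  0.1271]
[ 0.54389126 -0.02404595  0.07316955]
[ 0.53674833 -0.07461542  0.07247617]
[-0.00186558 -0.02419645]
```

```bash
cat > circ.py <<'E'
from h import *
import sys
# circ.py r z dstep n [end angle]
AX=np.array([0,-.0285])
r,z,d,n=map(float,sys.argv[1:5]);s=st()
cc=w2c(s["tool_pos"])-AX;a=np.arctan2(cc[1],cc[0]);print("ang",np.degrees(a),"r",np.hypot(*cc))
pts=[]
for i in range(1,int(n)+1):
    b=a-np.radians(d)*i;pts.append([*c2w(AX[0]+r*np.cos(b),AX[1]+r*np.sin(b)),z])
plan(s["tool_pos"],s["tcp_rot"],pts,np.radians(102.4),.05)
E
python3 - <<'E'
from h import *
s=st()
plan(s["tool_pos"],s["tcp_rot"],[[*c2w(-.0177,-.0081),.1],[*c2w(-.0177,-.0081),.0545]],np.radians(102.4),.03)
E
```

```text
t 8.95 p [ 0.558  -0.1389  0.1155] c [-0.0025 -0.121 ] yaw 102.1 z [ 0.038 -0.074 -0.997] F [-0.7 -0.1 -0.2] q [-0.25  0.14  1.97 -0.07  0.98 -0.42] w 0.0
[[255,[0.0297,-0.0041,0.0016],-0.005],[255,[0.0297,-0.004,0.0016],0.0],[255,[0.0297,-0.004,0.0015],-0.0],[255,[0.0247,-0.0034,0.0013],0.0],[255,[0.0024,-0.0006,0.0299],-0.0],[255,[0.0012,-0.0004,0.0155],0.0],[255,[0.0,0.0,0.0],-0.0],[255,[0.0,0.0,0.0],-0.0]]
end [ 0.5188 -0.0319  0.0545] left 0
```

Move over first, then descend after checking.

{"fn": "servo_tool", "kwargs": {"moves": [[255, [0.03, -0.004, 0], -0.005], [255, [0.03, -0.004, 0.001], 0], [255, [0.03, -0.004, 0.001], 0], [255, [0.02, -0.003, 0.001], 0], [255, [0, 0, 0], 0], [255, [0, 0, 0], 0], [255, [0, 0, 0], 0], [255, [0, 0, 0], 0]]}}

```text
time: 9.62
tool_pos: [0.5094, -0.0312, 0.089]
tcp_rot: [1.93, 2.404, -0.07]
wrist_force: [0.4, 0.3, -0.1]
width: -0.003
```

Run:
```python
from h import *
s=st()
plan(s["tool_pos"],s["tcp_rot"],[[*c2w(-.0177,-.0081),.085],[*c2w(-.0177,-.0081),.0545]],np.radians(102.4),.02)
```

```text
t 9.62 p [ 0.5094 -0.0312  0.089 ] c [-0.0268 -0.0053] yaw 102.5 z [ 0.017 -0.072 -0.997] F [ 0.4  0.3 -0.1] q [-0.06  0.07  2.1  -0.09  0.95 -0.23] w -0.0
[[255,[-0.0025,0.009,0.0042],0.001],[255,[0.0015,0.0,0.0199],-0.0],[255,[0.0008,0.0,0.0105],0.0],[255,[0.0,0.0,0.0],-0.0],[255,[0.0,0.0,0.0],0.0],[255,[0.0,0.0,0.0],-0.0],[255,[0.0,0.0,0.0],-0.0],[255,[0.0,0.0,0.0],-0.0]]
end [ 0.5188 -0.0319  0.0545] left 0
```

{"fn": "servo_tool", "kwargs": {"moves": [[255, [-0.001, 0.004, 0.004], 0], [255, [-0.001, 0.004, 0.006], 0], [255, [0, 0.001, 0.008], 0], [255, [0.001, 0, 0.008], 0], [255, [0, 0, 0.004], 0], [255, [0, 0, 0.001], 0], [255, [0, 0, 0], 0], [255, [0, 0, 0], 0]]}}

```text
time: 10.28
tool_pos: [0.5213, -0.0363, 0.0535]
tcp_rot: [1.937, 2.399, -0.072]
wrist_force: [-0.4, 0.4, 0.2]
width: -0.001
```

```bash
python3 look.py 9 ws; python3 circ.py .026 .0545 15 8
```

```text
t 10.28 p [ 0.5213 -0.0363  0.0535] c [-0.0163 -0.0129] yaw 102.2 z [ 0.015 -0.072 -0.997] F [-0.4  0.4  0.2] q [-0.07  0.14  2.1  -0.09  0.88 -0.22] w -0.0
t 10.38 p [ 0.5215 -0.0362  0.0539] c [-0.016  -0.0129] yaw 102.2 z [ 0.016 -0.072 -0.997] F [ 0.6 -0.4 -0.3] q [-0.07  0.14  2.1  -0.09  0.88 -0.22] w 0.0
ang 135.81532957735905 r 0.022378053849743524
[[255,[0.0067,0.0027,-0.0011],-0.004],[255,[0.0027,0.0062,-0.0002],0.0],[255,[0.0009,0.0068,-0.0001],-0.0],[255,[-0.0008,0.0067,0.0001],0.0],[255,[-0.0025,0.0063,0.0002],-0.0],[255,[-0.004,0.0054,0.0003],-0.0],[255,[-0.0053,0.0043,0.0004],-0.0],[255,[-0.0062,0.0026,0.0004],-0.0]]
end [ 0.5634 -0.0357  0.0545] left 0
```

View pics/scene9.png

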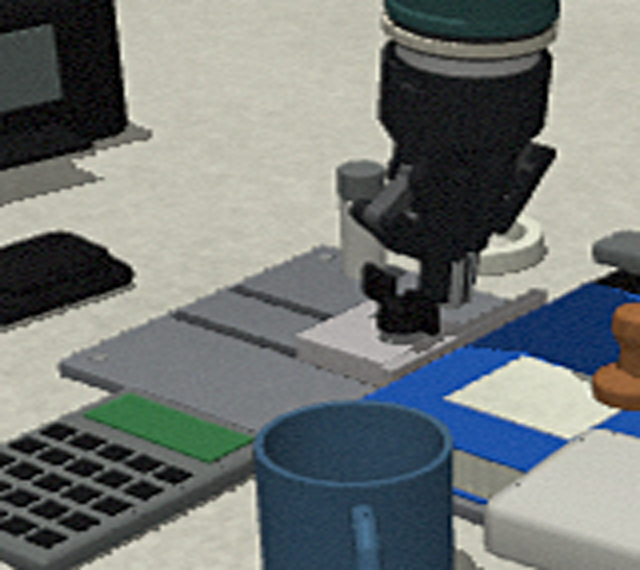

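View pics/wrist9.png

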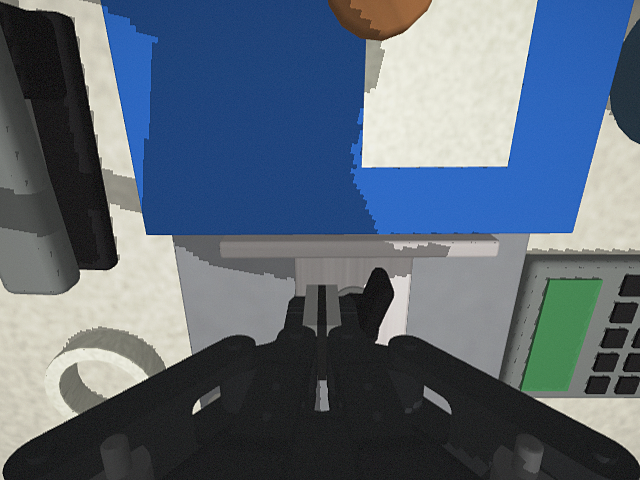

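{"fn": "servo_tool", "kwargs": {"moves": [[255, [0.006, 0.002, -0.001], 0], [255, [0.003, 0.006, 0], 0], [255, [0.001, 0.007, 0], 0], [255, [-0.001, 0.007, 0], 0], [255, [-0.002, 0.006, 0], 0], [255, [-0.004, 0.005, 0], 0], [255, [-0.005, 0.004, 0], 0], [255, [-0.006, 0.003, 0], 0]]}}

```text
time: 11.05
tool_pos: [0.5655, -0.0328, 0.0564]
tcp_rot: [1.934, 2.402, -0.071]
wrist_force: [-0.1, 1.1, -1.1]
width: 0.003
```

```bash
python3 look.py 10 w; python3 circ.py .026 .0545 15 8
```

```text
t 11.05 p [ 0.5655 -0.0328  0.0564] c [ 0.0277 -0.019 ] yaw 102.3 z [ 0.016 -0.071 -0.997] F [-0.1  1.1 -1.1] q [-0.06  0.22  2.01 -0.09  0.9  -0.22] w 0.0
t 11.1 p [ 0.5667 -0.0339  0.0567] c [ 0.0286 -0.0203] yaw 102.3 z [ 0.017 -0.072 -0.997] F [ 0.5  1.  -0.5] q [-0.06  0.22  2.   -0.09  0.9  -0.22] w 0.0
ang 15.971081950887498 r 0.029787450594000498
[[255,[-0.0076,-0.0026,0.0028],-0.002],[255,[-0.0067,-0.0008,0.0005],0.0],[255,[-0.0063,-0.0025,0.0005],-0.0],[255,[-0.0054,-0.004,0.0004],0.0],[255,[-0.0042,-0.0053,0.0003],-0.0],[255,[-0.0027,-0.0063,0.0002],0.0],[255,[-0.001,-0.0067,0.0],-0.0],[255,[0.0007,-0.0067,-0.0],-0.0]]
end [ 0.5398 -0.0741  0.0545] left 0
```

View pics/wrist10.png

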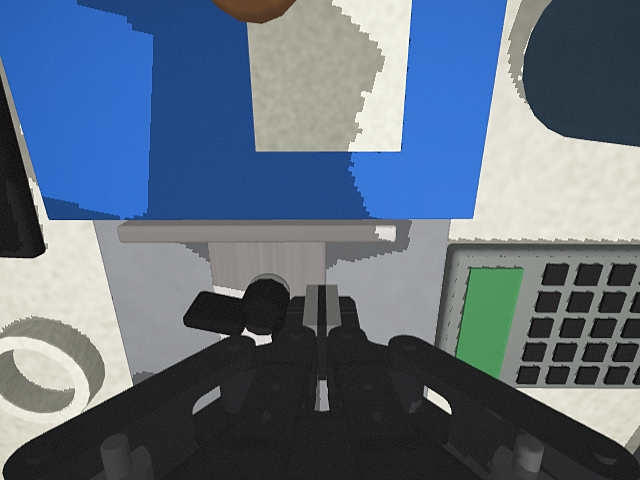

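{"fn": "servo_tool", "kwargs": {"moves": [[255, [-0.007, -0.002, 0.002], 0], [255, [-0.007, -0.001, 0.001], 0], [255, [-0.006, -0.002, 0.001], 0], [255, [-0.005, -0.004, 0], 0], [255, [-0.004, -0.005, 0], 0], [255, [-0.003, -0.006, 0], 0], [255, [-0.001, -0.007, 0], 0], [255, [0.001, -0.007, 0], 0]]}}

```text
time: 11.77
tool_pos: [0.542, -0.0791, 0.0563]
tcp_rot: [1.933, 2.393, -0.064]
wrist_force: [0.6, 0.6, -0.3]
width: 0.001
```

```bash
python3 look.py 11 w; python3 circ.py .026 .054 15 8
```

```text
t 11.77 p [ 0.542  -0.0791  0.0563] c [-0.0052 -0.0592] yaw 102.1 z [ 0.024 -0.073 -0.997] F [ 0.6  0.6 -0.3] q [-0.15  0.18  2.06 -0.09  0.88 -0.3 ] w 0.0
t 11.82 p [ 0.54   -0.079   0.0558] c [-0.0071 -0.0586] yaw 102.1 z [ 0.022 -0.073 -0.997] F [-0.5  0.3  0.7] q [-0.15  0.17  2.06 -0.09  0.88 -0.3 ] w -0.01
ang -103.31514098136711 r 0.030928836489568737
[[255,[0.0073,-0.0053,0.0013],-0.005],[255,[0.004,-0.0055,-0.0004],0.0],[255,[0.0052,-0.0042,-0.0004],-0.0],[255,[0.0062,-0.0028,-0.0005],0.0],[255,[0.0067,-0.0011,-0.0005],-0.0],[255,[0.0067,0.0007,-0.0005],0.0],[255,[0.0063,0.0024,-0.0005],-0.0],[255,[0.0055,0.004,-0.0004],-0.0]]
end [ 0.5182 -0.0347  0.054 ] left 0
```

View pics/wrist11.png

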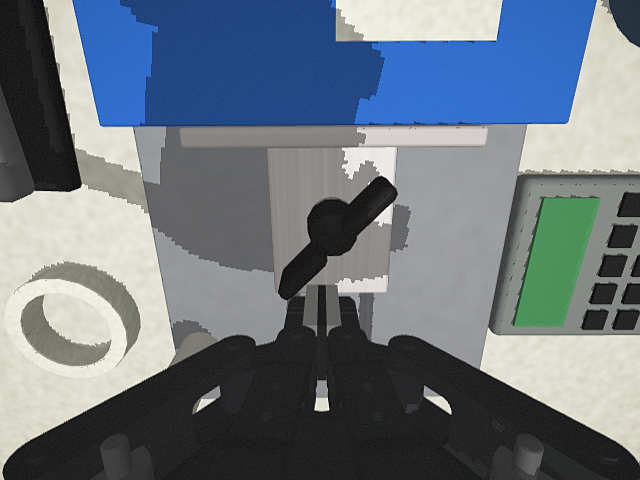

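{"fn": "servo_tool", "kwargs": {"moves": [[255, [0.007, -0.005, 0.002], 0], [255, [0.004, -0.005, 0], 0], [255, [0.005, -0.004, 0], 0], [255, [0.006, -0.003, -0.001], 0], [255, [0.007, -0.001, 0], 0], [255, [0.007, 0.001, -0.001], 0], [255, [0.006, 0.003, 0], 0], [255, [0.005, 0.004, -0.001], 0]]}}

```text
time: 12.48
tool_pos: [0.514, -0.0316, 0.0523]
tcp_rot: [1.935, 2.396, -0.072]
wrist_force: [-1.4, 0.6, 0.4]
width: 0.002
```

```bash
python3 look.py 12 w; python3 circ.py .026 .054 15 8
```

```text
t 12.48 p [ 0.514  -0.0316  0.0523] c [-0.0224 -0.0067] yaw 102.2 z [ 0.018 -0.075 -0.997] F [-1.4  0.6  0.4] q [-0.06  0.13  2.12 -0.1   0.87 -0.21] w 0.0
t 12.53 p [ 0.515  -0.0307  0.0526] c [-0.0212 -0.0061] yaw 102.2 z [ 0.019 -0.074 -0.997] F [-1.   0.6 -0.1] q [-0.06  0.13  2.12 -0.09  0.87 -0.21] w 0.01
ang 133.42460412365904 r 0.03088113391643617
[[255,[0.0004,0.0089,-0.0014],-0.004],[255,[0.0024,0.0063,-0.0001],0.0],[255,[0.0007,0.0067,-0.0001],-0.0],[255,[-0.0011,0.0067,0.0001],0.0],[255,[-0.0027,0.0062,0.0002],-0.0],[255,[-0.0043,0.0053,0.0004],0.0],[255,[-0.0055,0.004,0.0004],-0.0],[255,[-0.0063,0.0024,0.0005],-0.0]]
end [ 0.5639 -0.0367  0.054 ] left 0
```

View pics/wrist12.png

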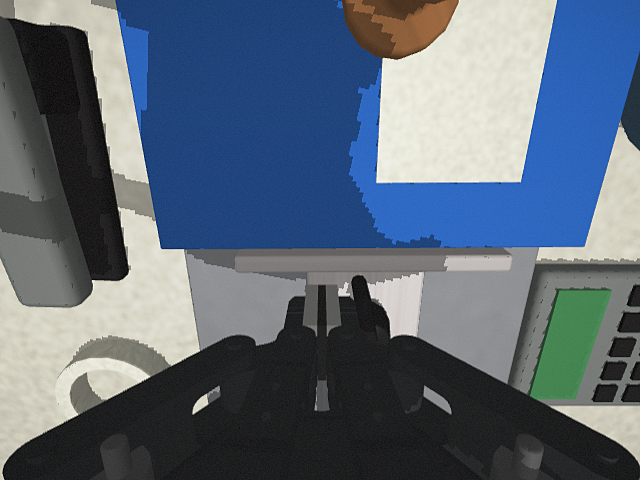

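{"fn": "servo_tool", "kwargs": {"moves": [[255, [0.001, 0.008, -0.002], 0], [255, [0.002, 0.006, 0], 0], [255, [0.001, 0.007, 0], 0], [255, [-0.001, 0.007, 0], 0], [255, [-0.003, 0.006, 0], 0], [255, [-0.004, 0.005, 0.001], 0], [255, [-0.006, 0.004, 0.001], 0], [255, [-0.006, 0.002, 0.001], 0]]}}

```text
time: 13.2
tool_pos: [0.5679, -0.034, 0.052]
tcp_rot: [1.933, 2.401, -0.07]
wrist_force: [-1.1, 0.8, 0.1]
width: 0.001
```

```bash
python3 look.py 13 w; python3 circ.py .025 .053 12 8
```

```text
t 13.2 p [ 0.5679 -0.034   0.052 ] c [ 0.0297 -0.0207] yaw 102.3 z [ 0.017 -0.072 -0.997] F [-1.1  0.8  0.1] q [-0.06  0.23  2.   -0.09  0.89 -0.22] w 0.0
t 13.25 p [ 0.5685 -0.0351  0.0521] c [ 0.0301 -0.0219] yaw 102.3 z [ 0.018 -0.073 -0.997] F [ 0.7 -0.1  0.7] q [-0.06  0.23  2.   -0.09  0.89 -0.22] w 0.0
ang 12.389609288617384 r 0.030818477824834687
[[255,[-0.0065,-0.0051,-0.0004],-0.002],[255,[-0.0052,-0.0005,0.0004],0.0],[255,[-0.005,-0.0016,0.0004],-0.0],[255,[-0.0045,-0.0026,0.0003],0.0],[255,[-0.0039,-0.0034,0.0003],-0.0],[255,[-0.0031,-0.0042,0.0002],0.0],[255,[-0.0021,-0.0048,0.0001],-0.0],[255,[-0.0011,-0.0051,0.0001],-0.0]]
end [ 0.5486 -0.0717  0.053 ] left 0
```

View pics/wrist13.png

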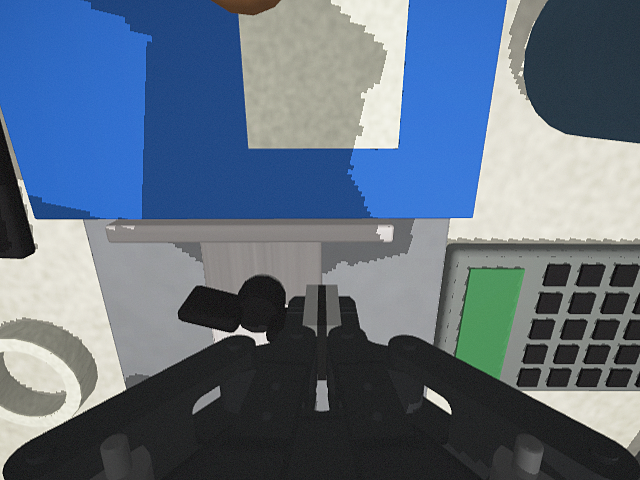

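{"fn": "servo_tool", "kwargs": {"moves": [[255, [-0.006, -0.005, 0], 0], [255, [-0.005, -0.001, 0], 0], [255, [-0.005, -0.002, 0], 0], [255, [-0.004, -0.003, 0], 0], [255, [-0.003, -0.003, 0], 0], [255, [-0.002, -0.003, 0], 0], [255, [0, 0, 0], 0], [255, [0, 0, 0], 0]]}}

```text
time: 13.92
tool_pos: [0.5607, -0.0676, 0.0567]
tcp_rot: [1.933, 2.389, -0.056]
wrist_force: [0.2, 0.6, -0.5]
width: 0.001
```

```bash
python3 look.py 14 w; python3 circ.py .025 .053 10 8
```

```text
t 13.92 p [ 0.5607 -0.0676  0.0567] c [ 0.0155 -0.0519] yaw 102.0 z [ 0.03  -0.071 -0.997] F [ 0.2  0.6 -0.5] q [-0.12  0.2   2.02 -0.09  0.88 -0.28] w 0.0
t 13.97 p [ 0.5606 -0.0676  0.0567] c [ 0.0154 -0.0519] yaw 102.0 z [ 0.03  -0.071 -0.997] F [ 0.5 -0.2  0.3] q [-0.12  0.2   2.02 -0.09  0.88 -0.28] w -0.0
ang -56.629062122520146 r 0.028053152151137305
[[255,[0.0007,-0.0056,0.0036],-0.007],[255,[-0.0013,-0.0041,0.0],0.0],[255,[-0.0007,-0.0043,-0.0],-0.0],[255,[0.0001,-0.0044,-0.0001],0.0],[255,[0.0009,-0.0042,-0.0001],-0.0],[255,[0.0016,-0.0041,-0.0002],0.0],[255,[0.0023,-0.0037,-0.0002],-0.0],[255,[0.0029,-0.0032,-0.0003],-0.0]]
end [ 0.5265 -0.0687  0.053 ] left 0
```

View pics/wrist14.png

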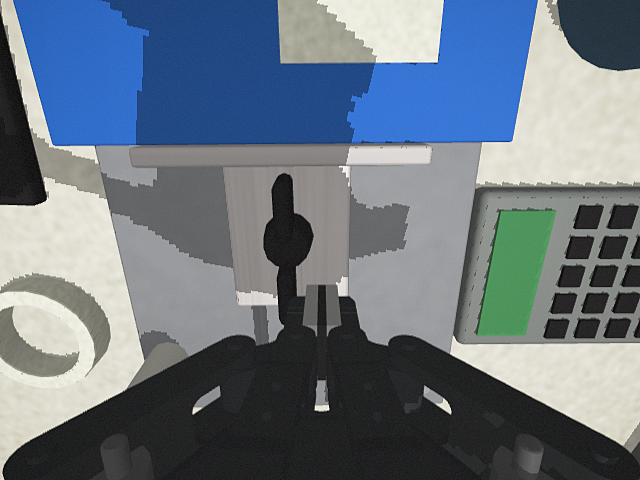

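{"fn": "servo_tool", "kwargs": {"moves": [[255, [0, 0.002, 0.002], 0], [255, [0, 0, 0.003], 0], [255, [0, -0.003, 0], 0], [255, [0, -0.004, 0], 0], [255, [0, -0.004, 0], 0], [255, [0, -0.004, 0], 0], [255, [0, -0.004, 0], 0], [255, [0, -0.004, 0], 0]]}}

```text
time: 14.63
tool_pos: [0.5615, -0.0684, 0.0542]
tcp_rot: [1.914, 2.362, -0.004]
wrist_force: [10.9, 3.5, -6.7]
width: 0.003
```

```bash
python3 look.py 15 w
```

```text
t 14.63 p [ 0.5615 -0.0684  0.0542] c [ 0.0161 -0.0529] yaw 101.8 z [ 0.077 -0.066 -0.995] F [10.9  3.5 -6.7] q [-0.13  0.18  2.06 -0.08  0.82 -0.29] w 0.0
```

View pics/wrist15.png

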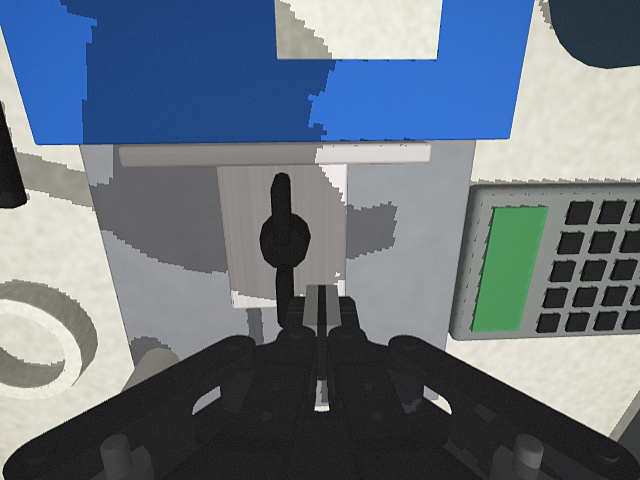

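{"fn": "servo_tool", "kwargs": {"moves": [[255, [0, 0.005, 0], 0], [255, [0, 0.003, -0.005], 0], [255, [0, 0, -0.02], 0], [255, [-0.005, 0, -0.03], 0], [255, [-0.03, 0, -0.03], 0], [255, [-0.03, 0, -0.01], 0], [255, [-0.02, 0, 0], 0], [255, [0, 0, 0], 0]]}}

```text
time: 15.35
tool_pos: [0.574, -0.1438, 0.1565]
tcp_rot: [1.913, 2.379, -0.021]
wrist_force: [0.3, 0.2, -0.7]
width: -0.0
```

```bash
python3 look.py 16 wts
python3 - <<'E'
from h import *
c=dict(np.load("wrist16.npz"));P=cloud(c)
m=(c["pixels"].max(2)<40)&(P[...,2]>.045)&(P[...,2]<.085)
C=np.stack([(P[...,:2]-CT)@[np.cos(YAW),np.sin(YAW)],(P[...,:2]-CT)@[-np.sin(YAW),np.cos(YAW)]],-1)
m&=(np.hypot(C[...,0],C[...,1]+.0285)<.045)
q=C[m];r=np.hypot(q[:,0],q[:,1]+.0285);zt=P[m][:,2]
k=zt>.062
X=q[k];print(k.sum(),X.mean(0),np.percentile(zt,[90,95,99]))
u,s,v=np.linalg.svd(X-X.mean(0));print("dir",np.degrees(np.arctan2(v[0,1],v[0,0])))
E
```

```text
t 15.35 p [ 0.574  -0.1438  0.1565] c [ 0.0122 -0.1293] yaw 102.3 z [ 0.061 -0.066 -0.996] F [ 0.3  0.2 -0.7] q [-0.26  0.12  1.92 -0.06  1.03 -0.45] w -0.0
1002 [ 5.86479654e-05 -2.69386000e-02] [0.06705066 0.06735679 0.06805051]
dir -90.01756631032362
```

View pics/wrist16.png

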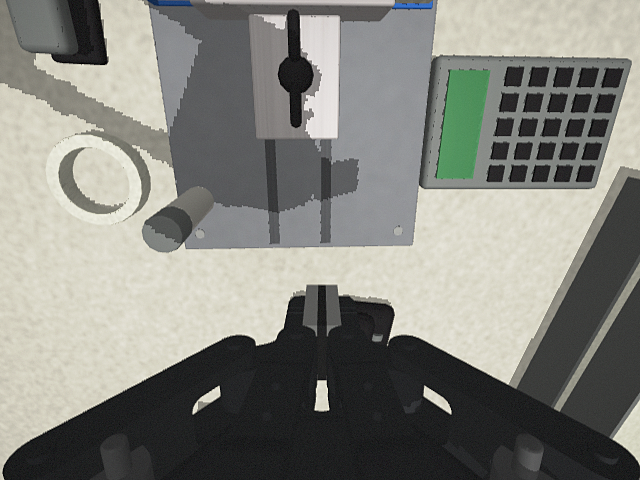

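View pics/top16.png

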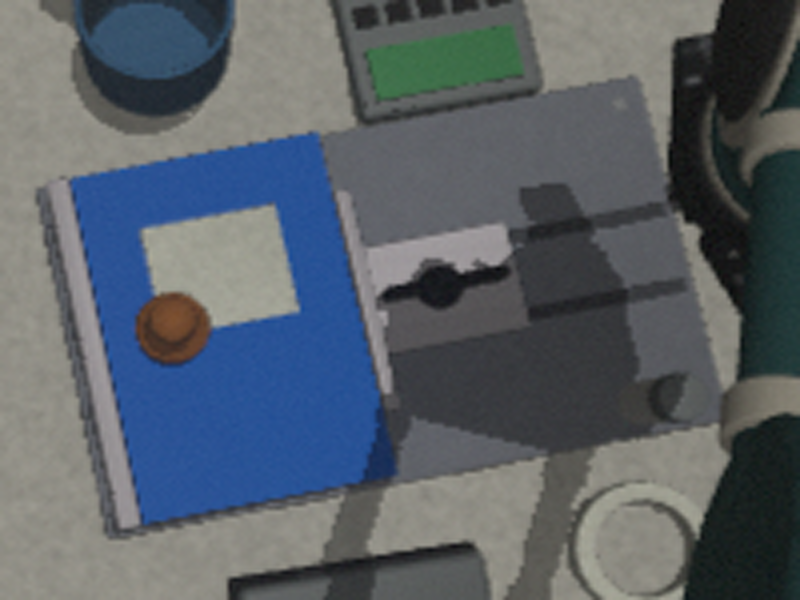

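View pics/scene16.png

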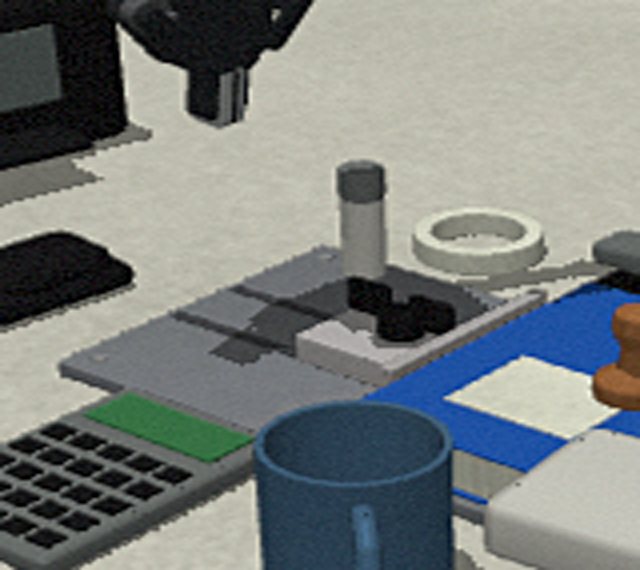

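Run:
```python
from h import *
c=dict(np.load("top16.npz"));g=c["pixels"].astype(np.float32)
S=lambda x,y,z:cv2.getRectSubPix(g,(1,1),tuple(map(float,proj(c,[*c2w(x,y),z]))))[0,0]
for x in (-.045,.0,.045,.055):
    ys=np.arange(0,.03,.001);r=[S(x,y,.057)[0] for y in ys];i=int(np.argmax(r[:18]));print("face",x,[int(t) for t in r])
g2=g.astype(int);bl=(g2[...,2]-g2[...,0]>45)
for x in (-.09,-.075,.075,.09):
    ys=np.arange(-.02,.17,.0005);m=[]
    for y in ys:
        p=S(x,y,.048);m.append(p[2]-p[0]>45)
    i=np.where(m)[0];print("book",x,ys[i[0]].round(4),ys[i[-1]].round(4))
# other objects: compare to initial
a=dict(np.load("top0.npz"))["pixels"].astype(int);d=abs(a-g2).max(2)
for n,(u,v) in dict(mug=(318,187),calc=(385,175),tape=(440,326),stapler=(370,338)).items(): print(n,d[v-15:v+15,u-15:u+15].mean())
from workcell import bot
print(bot.finish_job())
```

```text
face -0.045 [59, 57, 56, 57, 59, 58, 58, 64, 72, 101, 130, 138, 146, 146, 145, 116, 84, 63, 43, 40, 39, 40, 42, 42, 41, 40, 38, 37, 37, 37]
face 0.0 [22, 21, 20, 39, 58, 77, 94, 106, 122, 131, 138, 141, 142, 141, 136, 115, 84, 60, 44, 36, 37, 38, 39, 39, 38, 38, 37, 37, 38, 38]
face 0.045 [97, 97, 97, 96, 96, 96, 96, 101, 115, 127, 134, 140, 142, 141, 128, 111, 83, 56, 47, 39, 39, 40, 40, 41, 41, 41, 39, 36, 37, 39]
face 0.055 [97, 98, 98, 98, 99, 99, 98, 104, 119, 131, 137, 142, 142, 140, 130, 116, 88, 61, 48, 38, 39, 40, 40, 41, 40, 40, 40, 41, 40, 38]
book -0.09 0.0165 0.145
book -0.075 0.0165 0.1455
book 0.075 0.0155 0.1455
book 0.09 0.016 0.1455
mug 11.471111111111112
calc 10.831111111111111
tape 21.36777777777778
stapler 19.846666666666668
the job is handed in; nothing more can be done
None
```

I pushed the stop with the shut fingertips until the book was snug against the fence, then tightened the wing screw. It took about 520° of clockwise strokes to reach the hard stop. I then backed the arm clear and handed the job in at about 15 s.

**Last checks:**
- **Stop:** the stop's face is at y ≈ +15 to 16 mm in the cradle's frame, against a target of +15 mm.
- **Book:** its edges are at about +16 and +145 mm, even across its width to within 1 mm, so it is square. The push force rose to 15.6 N once it was snug.
- **Wing screw:** the wings lie along the cradle's y axis to within 0.1°, and their tops are 67 to 68 mm above the desk, which is home. It held against an 11 N fingertip push.
- **Other things:** the stamp is still standing on the book. In the last images everything else in view looks to be where it was.

**What disagreed:**
- **Fingertip length:** the images put the shut fingertips about 8 mm behind the reported tool point, not 25 mm ahead as stated. I worked from the image value, and the contacts agreed with it.
- **Tool tilt:** the tool tilted by about 5° under load, which did no harm.
- **Image comparison:** the plain pixel difference between the first and last top images was too affected by noise and the arm's shadow to prove nothing moved. I judged that by eye.

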